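# Renew the backup cells under the swivel cover of a power unit

## Robot

A 6-joint arm with a two-finger parallel gripper is mounted at the origin on the work surface. World frame = base frame: x ahead of the robot, y to its left, z up, the work surface at z = 0. Lengths are in mm, angles in rad, forces in N, time in s.
With the tool pointing down it reaches from about 325 to 775 mm from the base axis. Payload 5.5 kg.
Tool frame: the origin (TCP) lies at the very end of the fingers, on their centre line; the grasp point (between the pads) lies 19 mm behind it; z points along the fingers, y is the direction in which the jaws open and shut (so a half turn about z gives the same grasp; the last joint's range is limited). The gripper opens to 85 mm and grips with 20 to 120 N. Pads are 22 mm wide; open, the fingers measure 114 mm over their backs; the gripper's body (76 mm by 85 mm) begins 54 mm behind the grasp point. The pads swing forward as they close: fully open they stand 13 mm farther back than shut.
Start: joints at [1.226, 0.091, 1.231, -0, 1.82, -0.057], TCP at [170.31, 575.335, 231.275] pointing down, gripper open.
Joint ranges: [-2.87, 2.87], [-0.86, 2.18], [0.17, 2.46], [-1.51, 4.65], [0.06, 2.69], [-2.65, 2.65]. Speed limits (rad/s): [2.57, 2.57, 3.01, 3.14, 3.14, 3.14].

## Interface

Orientations are given as a 3x3 rotation matrix whose columns are the frame's x, y, z axes.
In Python, from rig import status, camera, job gives the robot as it stands. The module is installed in compiled form; this text tells all that it offers.
- The arm moves only by the tool step_arm, never from a script. Its argument "rows" is a list of rows, each an object with "claw": the opening in per cent of the stroke, from 0 (shut) to 100 (fully open); "offset": the shift along the world's x, y, z in m, a list of three; "delta_rot": the turn, a rotation vector about the world's x, y, z in degrees, a list of three. A call has 1 to 12 rows; each row shifts and turns the commanded pose from where the row before left it; what a row does not reach is not made up. A row lasts 1/10 s, in which the tool goes at most 50 mm and 8.59 degrees, less where a joint would pass 70% of its speed; a pose out of reach is approached as far as the arm can. A call with a gripper value outside its range is refused whole. The fingers move at their own pace and stop on an object; "newtons" is the grip in N (left out, the last holds). Time passes only in rows, so rows that do not move let the fingers close. It gives the time, the measured TCP pose, the force and the opening at its end, in the units of the state.
- status.get_obs(): the state, without advancing time (a new reading comes with each control period).
- camera(name): name is "side" or "top" or "wrist"; returns a dict with "image" (384x512x3 uint8, red, green, blue), "K" (3x3 intrinsics, pixels), "rvec" (rotation vector, rad) and "tvec" (3), from world to camera coordinates, as OpenCV has them. Camera axes: x right, y down, z forward; pixel columns grow to the right and rows downward; lengths in mm; the calibration is good to about 2 mm. The wrist camera is an equidistant fisheye: a pixel r from the principal point sees the ray r / f radians off the axis. A picture is of the moment at which its call begins. There is no depth.
- job.sign_off(): hands the job in, once; it reports no verdict.
The state is a dict: "time": time; "q": joint angles; "joint_vel": joint speeds; "joint_torque": joint torques, N m; "tcp_pos": TCP position; "ee_rot": TCP orientation; "contact_force": force on the tool from outside, world axes, zero at the start; "wrist_torque": the same for the moment, N m; "gripper_width": opening from 0.0 (shut) to 1.0 (fully open).
Only numpy, scipy, OpenCV 4.12 (cv2) and the standard library are available. Lean on these libraries where they do the work, as an engineer would, in place of code of your own. Each camera call takes 0.05 s, during which the arm holds its last target.

## Task

Renew the backup cells of the power unit: swivel its flat cover well aside around the pivot screw, take every spent cell out of the bays and put it in the grey tray in front of the unit, then fit the three fresh cells lying on the bench into the bays, one in each, lying flat, one end against the spring contact and the other pressed down under the brass lip until held. Finally swivel the cover fully shut, and leave the other things on the bench where they are.

Things in the scene. Friction and masses are not known exactly. Their poses are not given: they have to be found in the camera images.
- cover (a joint): angle of the flat aluminium cover (196 x 104 x 3 mm) on top of the black power unit, in rad: 0 = shut over the compartment (it then lies level 47 to 50 mm above the bench), growing as it swivels clockwise seen from above, to a stop at 1.95. It turns level about one upright pivot screw in a corner, starts shut or a little ajar, and stays where it is left (light friction, about 1 N at the knob). At 1.3 and more all bays are clear.
- cover_knob (a point): middle of the cover's upright round black knob, 14 mm in diameter, 30 mm high (15 mm above and below this point; the cover's top is 15 mm below), 180 mm from the pivot screw; it moves with the cover. z up.
- cover_pivot (a point): the cover's pivot screw, a steel screw head at the far left corner of the compartment, at the level of the cover's top. The knob travels in a level circle about it.
- bay1 (a point): where the centre of a properly seated cell lies in the right (-y) bay. x (level, roughly away from the robot): along the bay, from spring contact to brass lip; y across; z up. Bay floor 7 mm below (14 mm above the bench). Three like bays, 50 mm apart; side walls 37 mm or more from the outer bays' centre lines, 46 mm above the bench. Both ways round will do.
- bay2 (a point): where the centre of a properly seated cell lies in the middle bay. x (level, roughly away from the robot): along the bay, from spring contact to brass lip; y across; z up. Bay floor 7 mm below (14 mm above the bench). Three like bays, 50 mm apart; side walls 37 mm or more from the outer bays' centre lines, 46 mm above the bench. Both ways round will do.
- bay3 (a point): where the centre of a properly seated cell lies in the left (+y) bay. x (level, roughly away from the robot): along the bay, from spring contact to brass lip; y across; z up. Bay floor 7 mm below (14 mm above the bench). Three like bays, 50 mm apart; side walls 37 mm or more from the outer bays' centre lines, 46 mm above the bench. Both ways round will do.
- contact_face (a point): spring contact of the middle bay (all alike): centre of the face of an upright steel plate, 20 mm wide, 1 to 25 mm above the floor, at the -x end. Unloaded its face is 29 mm from the bay point; pushed it slides towards -x by up to 12 mm (about 1 N to start, then 350 N/m). It moves with the plate.
- lip_tip (a point): lower edge of the brass lip of the middle bay (all alike), at the +x end, 29 mm from the bay point, 24 mm wide: underside 15.5 mm above the floor, 3 mm thick, then a steep lead-in back to x = 36 mm, 27 mm above the floor. Below it the stop wall is at x = 32 mm. Lip to unloaded plate is 58 mm, shorter than a cell: 6 mm of spring travel, at most 12, lets the cell pass the lip.
- unit: black power unit, fixed to the bench; seen from above 194 mm (y) wide, the open compartment 100 mm (x) at the robot's side, a closed dark housing 54 mm high behind it. On release the spring slides a cell under the lip to the stop wall. In each bay low cheeks (10 mm high, at y = +-12 mm, near x = -31 to -24 and 23 to 30 mm) guide the cell's ends; its middle is open for fingers.
- cell1 (a point): centre of a fresh backup cell: a flat block, 64 x 20 x 14 mm, bare aluminium ends, grey sleeve round the middle, about 45 g, both ends alike. Starts lying flat on the open bench, to the robot's right. x: along its 64 mm length, y: across its 20 mm width, z: through its 14 mm thickness.
- cell2 (a point): centre of a fresh backup cell: a flat block, 64 x 20 x 14 mm, bare aluminium ends, grey sleeve round the middle, about 45 g, both ends alike. Starts lying flat on the open bench, to the robot's right. x: along its 64 mm length, y: across its 20 mm width, z: through its 14 mm thickness.
- cell3 (a point): centre of a fresh backup cell: a flat block, 64 x 20 x 14 mm, bare aluminium ends, grey sleeve round the middle, about 45 g, both ends alike. Starts lying flat on the open bench, to the robot's right. x: along its 64 mm length, y: across its 20 mm width, z: through its 14 mm thickness.
- spent1 (a point): centre of a spent cell, the same in shape, size and looks as the fresh ones; starts seated and held in the right (-y) bay, its x axis along the bay's x. One or two spent cells are present; an absent one reads None. To take one out: push it some 6 to 7 mm towards the spring contact, lift the lip end clear past the lip, then lift it out.
- spent2 (a point): centre of a spent cell, the same in shape, size and looks as the fresh ones; starts seated and held in the middle bay, its x axis along the bay's x. One or two spent cells are present; an absent one reads None. To take one out: push it some 6 to 7 mm towards the spring contact, lift the lip end clear past the lip, then lift it out.
- spent3 (a point): centre of a spent cell, the same in shape, size and looks as the fresh ones; starts seated and held in the left (+y) bay, its x axis along the bay's x. One or two spent cells are present; an absent one reads None. To take one out: push it some 6 to 7 mm towards the spring contact, lift the lip end clear past the lip, then lift it out.
- tray_in (a point): centre of the inner floor of the open grey tray for spent cells, fixed to the bench between the robot and the unit: 96 (x) x 146 (y) x 28 mm outside, walls 4 mm, z up. Two cells lie in it side by side, 32 mm either side of the centre in y, along x. The cover passes over it.
- heatsink: bystander: finned aluminium heat sink, 44 x 36 x 22 mm, origin under its centre, among the cells
- capacitor: bystander: upright black can capacitor, 35 mm in diameter, 45 mm high, origin under its centre
- spool: bystander: spool of wire, 56 mm in diameter, 40 mm high, origin under its centre
- driver: bystander: screwdriver, 170 mm long, lying
- board: bystander: green circuit board panel with parts, 100 x 160 mm, about 25 mm high, origin under its centre
- fan: bystander: black square fan lying flat, 120 x 120 x 25 mm, origin under its centre

How it is judged (in metres and radians):
On the way, in this order (a step that is already met when the one before it is completed fails the run):
1. the cover is swivelled well aside (past 1.2 rad) (value of joint cover above 1.2 rad), for 0.2 s.
2. every spent cell is in the tray and every fresh cell is seated and held in a bay of its own (((x of cell1 in the frame of bay1 between -0.0025 and 0.0025 m and y of cell1 in the frame of bay1 between -0.004 and 0.004 m and z of cell1 in the frame of bay1 between -0.0025 and 0.0025 m and angle between the z axis of cell1 and the z axis of bay1, either way round below 0.08 rad and angle between the x axis of cell1 and the x axis of bay1, either way round below 0.12 rad) or (x of cell1 in the frame of bay2 between -0.0025 and 0.0025 m and y of cell1 in the frame of bay2 between -0.004 and 0.004 m and z of cell1 in the frame of bay2 between -0.0025 and 0.0025 m and angle between the z axis of cell1 and the z axis of bay2, either way round below 0.08 rad and angle between the x axis of cell1 and the x axis of bay2, either way round below 0.12 rad) or (x of cell1 in the frame of bay3 between -0.0025 and 0.0025 m and y of cell1 in the frame of bay3 between -0.004 and 0.004 m and z of cell1 in the frame of bay3 between -0.0025 and 0.0025 m and angle between the z axis of cell1 and the z axis of bay3, either way round below 0.08 rad and angle between the x axis of cell1 and the x axis of bay3, either way round below 0.12 rad)) and ((x of cell2 in the frame of bay1 between -0.0025 and 0.0025 m and y of cell2 in the frame of bay1 between -0.004 and 0.004 m and z of cell2 in the frame of bay1 between -0.0025 and 0.0025 m and angle between the z axis of cell2 and the z axis of bay1, either way round below 0.08 rad and angle between the x axis of cell2 and the x axis of bay1, either way round below 0.12 rad) or (x of cell2 in the frame of bay2 between -0.0025 and 0.0025 m and y of cell2 in the frame of bay2 between -0.004 and 0.004 m and z of cell2 in the frame of bay2 between -0.0025 and 0.0025 m and angle between the z axis of cell2 and the z axis of bay2, either way round below 0.08 rad and angle between the x axis of cell2 and the x axis of bay2, either way round below 0.12 rad) or (x of cell2 in the frame of bay3 between -0.0025 and 0.0025 m and y of cell2 in the frame of bay3 between -0.004 and 0.004 m and z of cell2 in the frame of bay3 between -0.0025 and 0.0025 m and angle between the z axis of cell2 and the z axis of bay3, either way round below 0.08 rad and angle between the x axis of cell2 and the x axis of bay3, either way round below 0.12 rad)) and ((x of cell3 in the frame of bay1 between -0.0025 and 0.0025 m and y of cell3 in the frame of bay1 between -0.004 and 0.004 m and z of cell3 in the frame of bay1 between -0.0025 and 0.0025 m and angle between the z axis of cell3 and the z axis of bay1, either way round below 0.08 rad and angle between the x axis of cell3 and the x axis of bay1, either way round below 0.12 rad) or (x of cell3 in the frame of bay2 between -0.0025 and 0.0025 m and y of cell3 in the frame of bay2 between -0.004 and 0.004 m and z of cell3 in the frame of bay2 between -0.0025 and 0.0025 m and angle between the z axis of cell3 and the z axis of bay2, either way round below 0.08 rad and angle between the x axis of cell3 and the x axis of bay2, either way round below 0.12 rad) or (x of cell3 in the frame of bay3 between -0.0025 and 0.0025 m and y of cell3 in the frame of bay3 between -0.004 and 0.004 m and z of cell3 in the frame of bay3 between -0.0025 and 0.0025 m and angle between the z axis of cell3 and the z axis of bay3, either way round below 0.08 rad and angle between the x axis of cell3 and the x axis of bay3, either way round below 0.12 rad)) and x of spent1 in the frame of tray_in between -0.046 and 0.046 m and y of spent1 in the frame of tray_in between -0.071 and 0.071 m and z of spent1 in the frame of tray_in between 0 and 0.03 m and x of spent2 in the frame of tray_in between -0.046 and 0.046 m and y of spent2 in the frame of tray_in between -0.071 and 0.071 m and z of spent2 in the frame of tray_in between 0 and 0.03 m and x of spent3 in the frame of tray_in between -0.046 and 0.046 m and y of spent3 in the frame of tray_in between -0.071 and 0.071 m and z of spent3 in the frame of tray_in between 0 and 0.03 m), for 0.2 s.
At the end, for the whole second after the job is handed in: Each fresh cell lies flat in a bay: centre within 2.5 mm along, 4 mm across and 2.5 mm in height of the bay's point, level within 0.08 rad, along the bay within 0.12 rad. Each spent cell present lies in the tray. All at rest, and the cover is shut within 0.07 rad (all of step 2 and value of joint cover below 0.07 rad and velocity of joint cover below 0.02 rad/s and linear speed of each of c1, c2, c3, o1, o2, o3 below 0.02 m/s); the robot touches nothing.
It fails at once if a bystander (heat sink, capacitor, spool, screwdriver, board, fan) is moved more than 4 cm (distance of any of heatsink, capacitor, spool, driver, board, fan from where it was at the start of the episode above 0.04 m).
Of o1, o2, o3 only 1 to 2 are there at a start; the rules pass over those that are not, and their reading is None.
At some moment in a run one of c1, c2, c3 may be knocked a few centimetres aside while the robot is not near it.
Once in a run the grip may slacken for a moment while it holds something.
It also fails if it takes over 210 s, if anything falls off the work surface, if the arm or the gripper's body presses on something with over 40 N, if the wrist force passes 120 N, or if a joint passes its speed limit or range.

## Working session

There is one attempt and no reset: what is moved stays moved. The work goes in short steps, Python scripts to look and compute and a tool call to move; the robot and the scene stay as the last step left them, time stands still between calls to the robot, and variables do not carry over. Pictures are saved under pics/ and viewed, and the job is handed in when it is done.

Besides the shell and the picture viewer there is one more tool, called by a JSON object that holds its "api" and its "payload", one argument or row to a line. step_arm: Moves the arm, as the interface text tells. Its arguments: {"type":"object","properties":{"rows":{"type":"array","items":{"type":"object","properties":{"claw":{"type":"number"},"offset":{"type":"array","items":{"type":"number"}},"delta_rot":{"type":"array","items":{"type":"number"}}}}},"newtons":{"type":"number"}},"required":["rows"]}

```bash
mkdir -p pics; ls; python3 - <<'E'
from rig import status,camera,job
import cv2
print(status.get_obs())
for n in ["top","side","wrist"]:
    c=camera(n); print(n,c["K"],c["rvec"],c["tvec"])
    cv2.imwrite(f"pics/{n}0.png",cv2.resize(c["image"][:,:,::-1],(768,576),interpolation=cv2.INTER_CUBIC))
E
```

```text
pics
{'time': 0.0, 'q': array([ 1.22627996e+00,  9.18777643e-02,  1.23187857e+00, -2.72211476e-06,
        1.81981040e+00, -5.66944858e-02]), 'joint_vel': array([ 0.00177855, -0.00050297,  0.0012555 ,  0.0011245 , -0.0018589 ,
        0.0004381 ]), 'joint_torque': array([-1.34189118e-03, -4.58728731e+01, -4.18024778e+01, -2.95239470e-04,
        1.18041146e-02, -8.56454449e-06]), 'tcp_pos': array([170.22232037, 575.05213994, 230.14368699]), 'ee_rot': array([[-9.58864215e-01,  2.83864362e-01, -6.64245249e-04],
       [ 2.83865118e-01,  9.58862419e-01, -1.85897092e-03],
       [ 1.09224212e-04, -1.97105675e-03, -9.99998052e-01]]), 'contact_force': array([-0.88391462, -0.43671758,  0.30839875]), 'wrist_torque': array([-0.0066482 , -0.00115712, -0.04652569]), 'gripper_width': 0.997012186888318}
top [[414.27147175   0.         253.88704328]
 [  0.         414.27147175 195.74403465]
 [  0.           0.           1.        ]] [ 2.19056548 -2.17417376  0.09519522] [  26.72631552  532.84460872 1090.73378241]
side [[466.87722468   0.         250.3121767 ]
 [  0.         466.87722468 195.53261447]
 [  0.           0.           1.        ]] [ 2.4343403  -0.48674062  0.17142652] [-462.00493778  207.80765645 1100.9735956 ]
wrist [[297.31863964   0.         256.09965463]
 [  0.         297.31863964 188.27964874]
 [  0.           0.           1.        ]] [-2.33331468 -1.7417109  -0.23585289] [-598.62403043  -34.47802882  379.36085448]
```

View pics/top0.png

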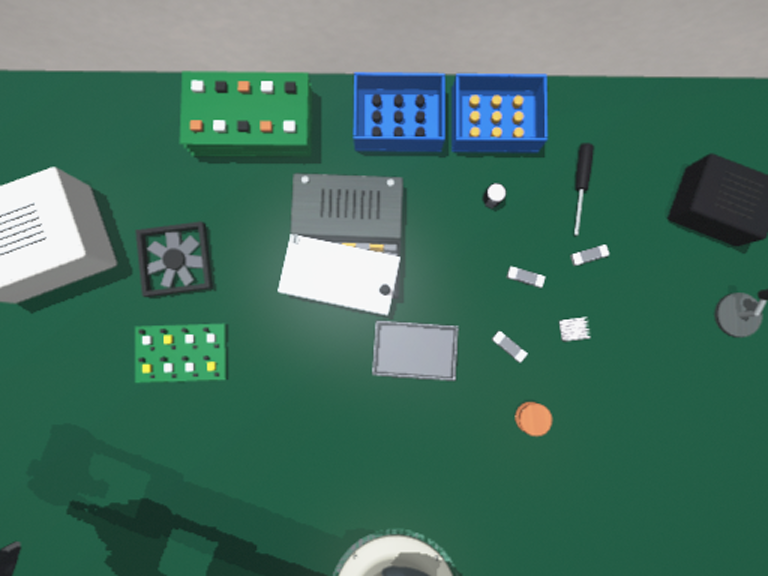

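View pics/side0.png

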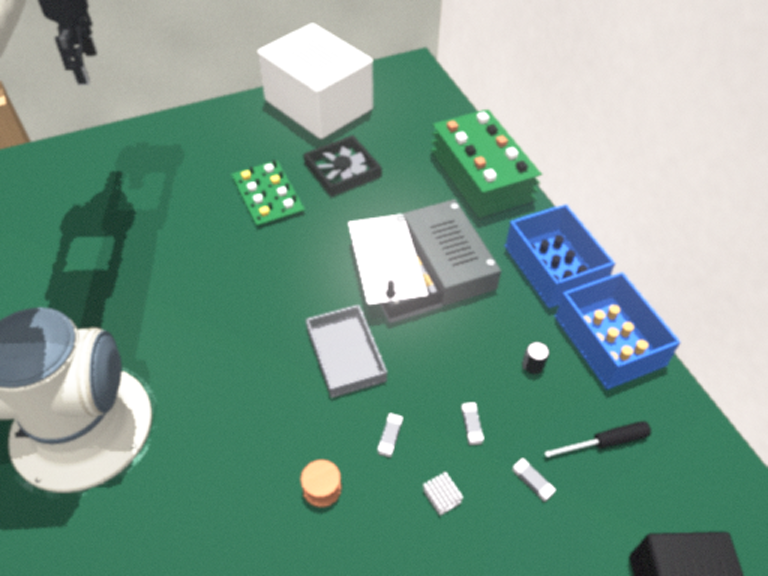

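View pics/wrist0.png

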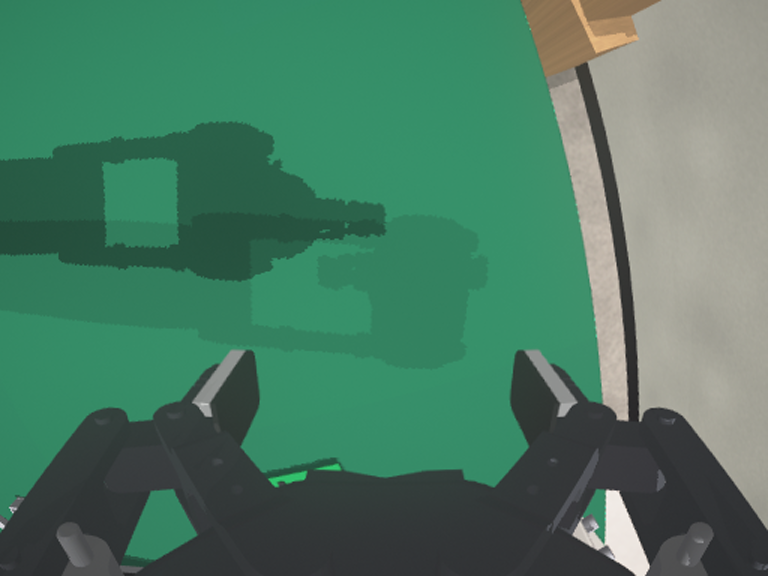

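The top view shows the cover slightly ajar with its knob at (385,289). The unit is at (345,250), the tray at (415,350), and the cells at (526,276), (590,254) and (510,346). I'll measure these.

```bash
cat > h.py <<'E'
from rig import status,camera,job
import cv2,numpy as np
def unproj(c,px,z,name,scale=1.0):
    """px in 512x384 image -> world point on plane z (mm)"""
    K=c["K"];R,_=cv2.Rodrigues(np.array(c["rvec"],float));t=np.array(c["tvec"],float).ravel()
    u=np.array(px,float)/scale
    d=np.array([(u[0]-K[0,2])/K[0,0],(u[1]-K[1,2])/K[1,1]])
    if name=="wrist":
        th=np.hypot(*d); v=np.array([*(d/max(th,1e-9)*np.sin(th)),np.cos(th)])
    else: v=np.array([d[0],d[1],1])
    C=-R.T@t; w=R.T@v
    return C+w*(z-C[2])/w[2]
def proj(c,P,name):
    K=c["K"];R,_=cv2.Rodrigues(np.array(c["rvec"],float));t=np.array(c["tvec"],float).ravel()
    p=R@np.array(P,float)+t
    if name=="wrist":
        r=np.hypot(p[0],p[1]);th=np.arctan2(r,p[2]);d=p[:2]/max(r,1e-9)*th
    else: d=p[:2]/p[2]
    return np.array([K[0,0]*d[0]+K[0,2],K[1,1]*d[1]+K[1,2]])
def crop(c,x0,y0,x1,y1,s,fn):
    im=c["image"][y0:y1,x0:x1,::-1]
    cv2.imwrite(fn,cv2.resize(im,None,fx=s,fy=s,interpolation=cv2.INTER_CUBIC))
E
python3 - <<'E'
from h import *
c=camera("top")
crop(c,180,105,310,260,4,"pics/t1a.png"); crop(c,300,110,430,300,3,"pics/t1b.png")
for n,p,z in [("knob",(385,289),80),("pivot",(296,238),50),("house FL",(293,175),54),("FR",(402,178),54),("trayTL",(376,322),28),("TR",(458,324),28),("BL",(373,377),28),("BR",(456,379),28),
 ("c1",(526,276),14),("c2",(590,254),14),("c3",(510,346),14),("cap",(495,190),45),("spool",(535,418),40),("hs",(575,328),22)]:
    print(n,unproj(c,p,z,"top",1.5).round(1))
E
```

```text
knob [535.8  24.   80. ]
pivot [627.1 180.5  50. ]
house FL [738.7 187.4  54. ]
FR [735.  -5.  54.]
trayTL [481.5  39.   28. ]
TR [ 479.1 -106.5   28. ]
BL [384.7  43.5  28. ]
BR [ 382.2 -102.7   28. ]
c1 [ 567.3 -231.7   14. ]
c2 [ 608.4 -348.6   14. ]
c3 [ 440.8 -201.5   14. ]
cap [ 717.2 -170.9   45. ]
spool [ 316.7 -238.2   40. ]
hs [ 473.7 -316.3   22. ]
```

View pics/t1a.png

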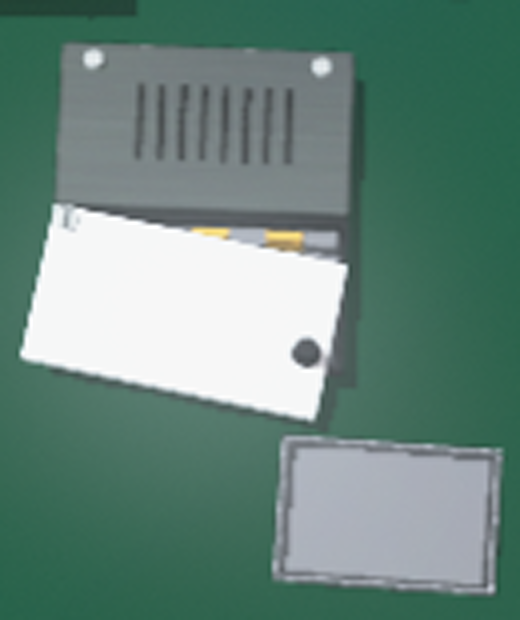

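View pics/t1b.png

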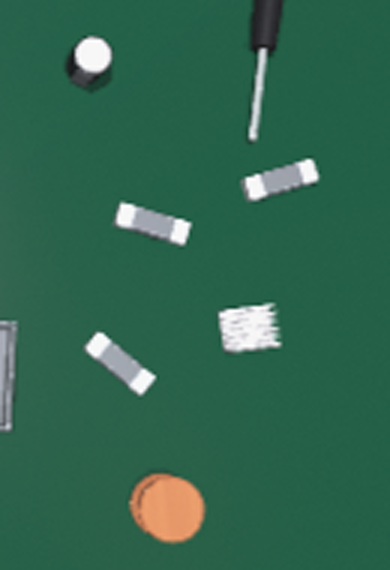

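{"api": "step_arm", "payload": {
  "rows": [
    {"offset": [0.0183,-0.0275,-0.004],"delta_rot": [0,0,0.75],"claw": 50},
    {"offset": [0.0183,-0.0275,-0.004],"delta_rot": [0,0,0.75],"claw": 50},
    {"offset": [0.0183,-0.0275,-0.004],"delta_rot": [0,0,0.75],"claw": 50},
    {"offset": [0.0183,-0.0275,-0.004],"delta_rot": [0,0,0.75],"claw": 50},
    {"offset": [0.0183,-0.0275,-0.004],"delta_rot": [0,0,0.75],"claw": 50},
    {"offset": [0.0183,-0.0275,-0.004],"delta_rot": [0,0,0.75],"claw": 50},
    {"offset": [0.0183,-0.0275,-0.004],"delta_rot": [0,0,0.75],"claw": 50},
    {"offset": [0.0183,-0.0275,-0.004],"delta_rot": [0,0,0.75],"claw": 50},
    {"offset": [0.0183,-0.0275,-0.004],"delta_rot": [0,0,0.75],"claw": 50},
    {"offset": [0.0183,-0.0275,-0.004],"delta_rot": [0,0,0.75],"claw": 50}
  ],
  "newtons": 30
}}

```text
time: 1.2
tcp_pos: [353.8, 299.1, 191.0]
ee_rot: [[-0.988, 0.156, 0.0], [0.156, 0.988, -0.0], [-0.0, -0.0, -1.0]]
contact_force: [0.2, -0.3, 0.1]
gripper_width: 0.499
```

{"api": "step_arm", "payload": {
  "rows": [
    {"offset": [0.0183,-0.0275,-0.004],"delta_rot": [0,0,0.75],"claw": 50},
    {"offset": [0.0183,-0.0275,-0.004],"delta_rot": [0,0,0.75],"claw": 50},
    {"offset": [0.0183,-0.0275,-0.004],"delta_rot": [0,0,0.75],"claw": 50},
    {"offset": [0.0183,-0.0275,-0.004],"delta_rot": [0,0,0.75],"claw": 50},
    {"offset": [0.0183,-0.0275,-0.004],"delta_rot": [0,0,0.75],"claw": 50},
    {"offset": [0.0183,-0.0275,-0.004],"delta_rot": [0,0,0.75],"claw": 50},
    {"offset": [0.0183,-0.0275,-0.004],"delta_rot": [0,0,0.75],"claw": 50},
    {"offset": [0.0183,-0.0275,-0.004],"delta_rot": [0,0,0.75],"claw": 50},
    {"offset": [0.0183,-0.0275,-0.004],"delta_rot": [0,0,0.75],"claw": 50},
    {"offset": [0,0,0],"claw": 50}
  ]
}}

```text
schema error: expected keys claw, offset, delta_rot
```

```bash
python3 - <<'E'
from h import *
s=status.get_obs(); print(s['time'],s['tcp_pos'],s['ee_rot'].round(4),s['gripper_width'])
c=camera("wrist"); cv2.imwrite("pics/w1.png",cv2.resize(c["image"][:,:,::-1],(768,576)))
E
```

```text
1.2 [353.78380976 299.07459404 190.99351577] [[-9.878e-01  1.557e-01  0.000e+00]
 [ 1.557e-01  9.878e-01 -1.000e-04]
 [-0.000e+00 -1.000e-04 -1.000e+00]] 0.49858531865980227
```

View pics/w1.png

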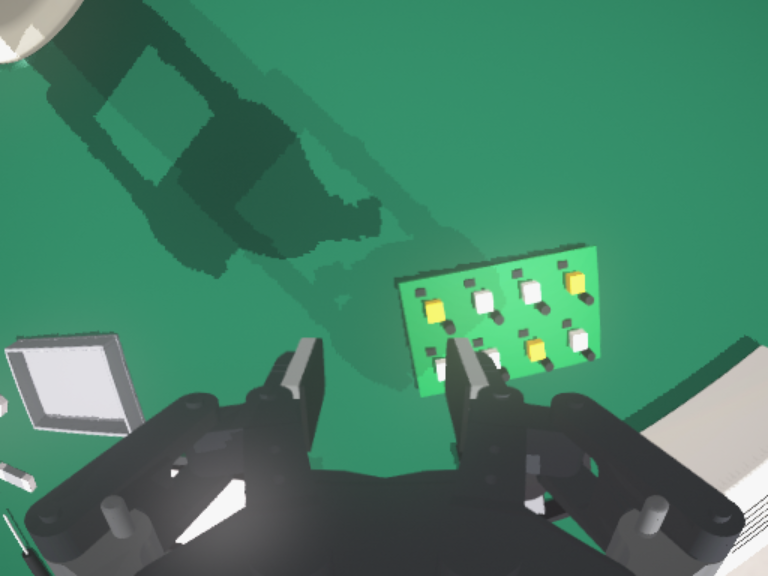

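The wrist view looks towards the robot, with the board and the tray in sight and the unit hidden behind the gripper. Every row needs all three keys, so I'll add them and continue.

{"api": "step_arm", "payload": {
  "rows": [
    {"offset": [0.0182,-0.0275,-0.004],"delta_rot": [0,0,0.8],"claw": 50},
    {"offset": [0.0182,-0.0275,-0.004],"delta_rot": [0,0,0.8],"claw": 50},
    {"offset": [0.0182,-0.0275,-0.004],"delta_rot": [0,0,0.8],"claw": 50},
    {"offset": [0.0182,-0.0275,-0.004],"delta_rot": [0,0,0.8],"claw": 50},
    {"offset": [0.0182,-0.0275,-0.004],"delta_rot": [0,0,0.8],"claw": 50},
    {"offset": [0.0182,-0.0275,-0.004],"delta_rot": [0,0,0.8],"claw": 50},
    {"offset": [0.0182,-0.0275,-0.004],"delta_rot": [0,0,0.8],"claw": 50},
    {"offset": [0.0182,-0.0275,-0.004],"delta_rot": [0,0,0.8],"claw": 50},
    {"offset": [0.0182,-0.0275,-0.004],"delta_rot": [0,0,0.8],"claw": 50},
    {"offset": [0.0182,-0.0275,-0.004],"delta_rot": [0,0,0.8],"claw": 50},
    {"offset": [0,0,0],"claw": 50,"delta_rot": [0,0,0]}
  ]
}}

```text
time: 2.35
tcp_pos: [536.1, 22.4, 149.8]
ee_rot: [[-1.0, 0.021, -0.002], [0.021, 1.0, -0.001], [0.002, -0.001, -1.0]]
contact_force: [-0.5, 0.1, 0.0]
gripper_width: 0.501
```

```bash
python3 - <<'E'
from h import *
s=status.get_obs(); print(s['time'],s['q'].round(3),s['tcp_pos'])
c=camera("wrist"); cv2.imwrite("pics/w2.png",cv2.resize(c["image"][:,:,::-1],(768,576)))
R,_=cv2.Rodrigues(c["rvec"]);print((-R.T@c["tvec"]).ravel(),R[2])
E
```

```text
2.35 [-2.100e-02 -7.900e-02  1.545e+00 -1.000e-03  1.677e+00 -1.571e+00] [536.12659552  22.39357707 149.81928931]
[467.79494521  23.85454581 292.53026509] [ 0.26769159 -0.00812403 -0.9634704 ]
```

View pics/w2.png

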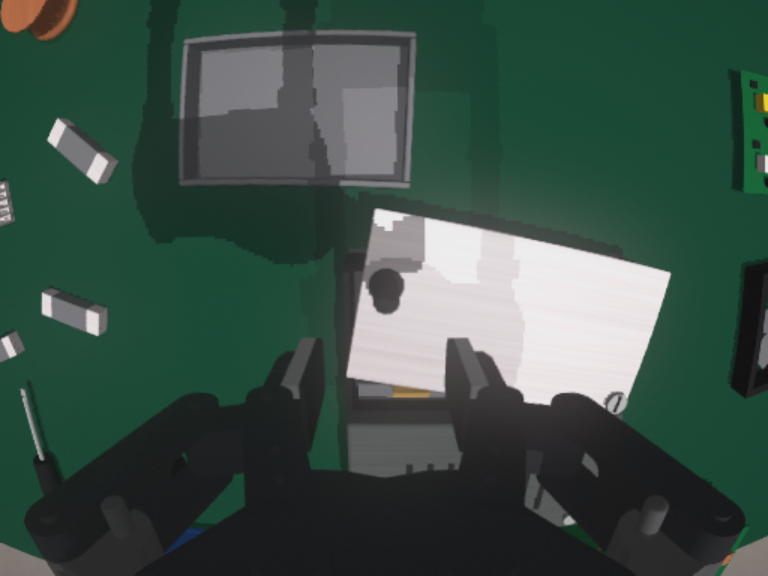

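The wrist view shows the knob top at (386,284) and its base around (386,305), with the tray and the pivot at (615,402).

```bash
python3 - <<'E'
from h import *
c=camera("wrist")
for p,z in [((386,284),80),((615,402),50),((184,42),28),((415,34),28),((180,184),28),((409,186),28),((81,151),14),((73,311),14)]:
    print(p,unproj(c,p,z,"wrist",1.5).round(1))
print(proj(c,[535,24,80],"wrist")*1.5)
E
```

```text
(386, 284) [527.1  24.7  80. ]
(615, 402) [624.6 182.8  50. ]
(184, 42) [381.1 -99.2  28. ]
(415, 34) [389.4  44.8  28. ]
(180, 184) [ 473.3 -104.5   28. ]
(409, 186) [481.9  39.4  28. ]
(81, 151) [ 440.7 -195.4   14. ]
(73, 311) [ 563.1 -225.9   14. ]
[384.94590658 299.15494876]
```

```bash
python3 - <<'E'
from h import *
c=camera("wrist");crop(c,225,130,300,230,6,"pics/w2c.png")
for z in(50,80):
    for P in ([535,24,z],[528,24,z]): print(P,(proj(c,P,"wrist")-[225,130])*6)
c=camera("top");crop(c,235,175,275,215,12,"pics/t2c.png")
E
```

```text
[535, 24, 50] [182.00885633 353.14143524]
[528, 24, 50] [180.98905978 305.24413625]
[535, 24, 80] [181.25671443 417.65174481]
[528, 24, 80] [180.09404631 364.08743426]
```

View pics/w2c.png

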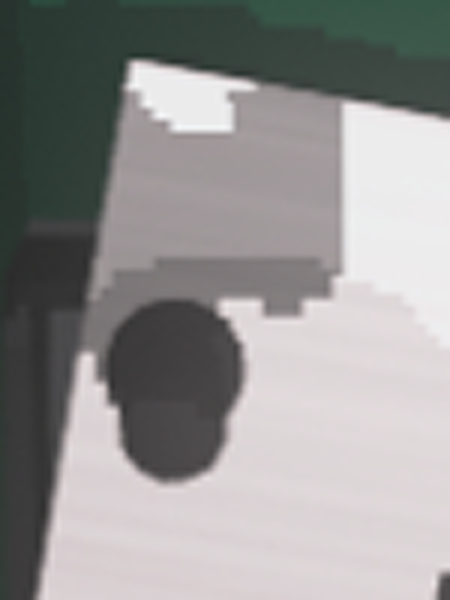

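The lower small disc is the knob top, at (536,23), which agrees with the top camera. The TCP is already above it, so I descend and grip.

{"api": "step_arm", "payload": {
  "rows": [
    {"offset": [0,0,-0.016],"delta_rot": [0,0,0],"claw": 50},
    {"offset": [0,0,-0.016],"delta_rot": [0,0,0],"claw": 50},
    {"offset": [0,0,-0.016],"delta_rot": [0,0,0],"claw": 50},
    {"offset": [0,0,-0.016],"delta_rot": [0,0,0],"claw": 50},
    {"offset": [0,0,-0.016],"delta_rot": [0,0,0],"claw": 50},
    {"offset": [0,0,-0.012],"delta_rot": [0,0,0],"claw": 50},
    {"offset": [0,0,0],"delta_rot": [0,0,0],"claw": 5},
    {"offset": [0,0,0],"delta_rot": [0,0,0],"claw": 5},
    {"offset": [0,0,0],"delta_rot": [0,0,0],"claw": 5},
    {"offset": [0,0,0],"delta_rot": [0,0,0],"claw": 5},
    {"offset": [0,0,0],"delta_rot": [0,0,0],"claw": 5}
  ],
  "newtons": 25
}}

```text
time: 3.65
tcp_pos: [534.4, 23.5, 59.0]
ee_rot: [[-1.0, 0.019, -0.003], [0.019, 1.0, -0.003], [0.002, -0.003, -1.0]]
contact_force: [-2.8, -6.1, -2.9]
gripper_width: 0.147
```

```bash
python3 - <<'E'
import numpy as np
p=np.array([625.7,181]);k=np.array([534.6,23.5]);r=k-p;n=24;tot=1.5
pts=[]
for i in range(n+1):
    a=-tot*i/n;R=np.array([[np.cos(a),-np.sin(a)],[np.sin(a),np.cos(a)]]);pts.append(p+R@r)
d=np.diff(pts,axis=0)/1000
print(np.hypot(*r),np.degrees(tot/n),pts[-1]); print(d.round(4).tolist())
E
```

```text
181.94905880493036 3.580986219567645 [462.15038054 260.73068402]
[[-0.0097, 0.006], [-0.0093, 0.0066], [-0.0088, 0.0072], [-0.0084, 0.0077], [-0.0079, 0.0082], [-0.0073, 0.0087], [-0.0068, 0.0091], [-0.0062, 0.0095], [-0.0056, 0.0099], [-0.005, 0.0102], [-0.0043, 0.0105], [-0.0037, 0.0108], [-0.003, 0.011], [-0.0023, 0.0111], [-0.0016, 0.0113], [-0.0009, 0.0113], [-0.0002, 0.0114], [0.0005, 0.0114], [0.0012, 0.0113], [0.0019, 0.0112], [0.0026, 0.0111], [0.0033, 0.0109], [0.004, 0.0106], [0.0047, 0.0104]]
```

{"api": "step_arm", "payload": {
  "rows": [
    {"offset": [-0.0097,0.006,0],"delta_rot": [0,0,-3.58],"claw": 5},
    {"offset": [-0.0093,0.0066,0],"delta_rot": [0,0,-3.58],"claw": 5},
    {"offset": [-0.0088,0.0072,0],"delta_rot": [0,0,-3.58],"claw": 5},
    {"offset": [-0.0084,0.0077,0],"delta_rot": [0,0,-3.58],"claw": 5},
    {"offset": [-0.0079,0.0082,0],"delta_rot": [0,0,-3.58],"claw": 5},
    {"offset": [-0.0073,0.0087,0],"delta_rot": [0,0,-3.58],"claw": 5},
    {"offset": [-0.0068,0.0091,0],"delta_rot": [0,0,-3.58],"claw": 5},
    {"offset": [-0.0062,0.0095,0],"delta_rot": [0,0,-3.58],"claw": 5},
    {"offset": [-0.0056,0.0099,0],"delta_rot": [0,0,-3.58],"claw": 5},
    {"offset": [-0.005,0.0102,0],"delta_rot": [0,0,-3.58],"claw": 5},
    {"offset": [-0.0043,0.0105,0],"delta_rot": [0,0,-3.58],"claw": 5},
    {"offset": [-0.0037,0.0108,0],"delta_rot": [0,0,-3.58],"claw": 5}
  ]
}}

```text
time: 4.85
tcp_pos: [450.7, 129.1, 58.9]
ee_rot: [[-0.717, 0.697, -0.004], [0.697, 0.717, -0.002], [0.001, -0.004, -1.0]]
contact_force: [-4.8, -3.1, -3.2]
gripper_width: 0.144
```

{"api": "step_arm", "payload": {
  "rows": [
    {"offset": [-0.003,0.011,0],"delta_rot": [0,0,-3.58],"claw": 5},
    {"offset": [-0.0023,0.0111,0],"delta_rot": [0,0,-3.58],"claw": 5},
    {"offset": [-0.0016,0.0113,0],"delta_rot": [0,0,-3.58],"claw": 5},
    {"offset": [-0.0009,0.0113,0],"delta_rot": [0,0,-3.58],"claw": 5},
    {"offset": [-0.0002,0.0114,0],"delta_rot": [0,0,-3.58],"claw": 5},
    {"offset": [0.0005,0.0114,0],"delta_rot": [0,0,-3.58],"claw": 5},
    {"offset": [0.0012,0.0113,0],"delta_rot": [0,0,-3.58],"claw": 5},
    {"offset": [0.0019,0.0112,0],"delta_rot": [0,0,-3.58],"claw": 5},
    {"offset": [0.0026,0.0111,0],"delta_rot": [0,0,-3.58],"claw": 5},
    {"offset": [0.0033,0.0109,0],"delta_rot": [0,0,-3.58],"claw": 5},
    {"offset": [0.004,0.0106,0],"delta_rot": [0,0,-3.58],"claw": 5},
    {"offset": [0.0047,0.0104,0],"delta_rot": [0,0,-3.58],"claw": 5}
  ]
}}

```text
time: 6.05
tcp_pos: [462.6, 262.5, 59.0]
ee_rot: [[-0.051, 0.999, -0.0], [0.999, 0.051, -0.001], [-0.001, -0.001, -1.0]]
contact_force: [1.6, -2.8, -5.6]
gripper_width: 0.146
```

```bash
python3 - <<'E'
from h import *
s=status.get_obs(); print(s['time'],s['q'].round(3),s['tcp_pos'])
c=camera("top"); cv2.imwrite("pics/t3.png",cv2.resize(c["image"][:,:,::-1],(768,576)))
E
```

```text
6.05 [ 4.530e-01 -5.600e-02  1.685e+00 -1.000e-03  1.513e+00  4.020e-01] [462.58190098 262.50236328  58.97174764]
```

View pics/t3.png

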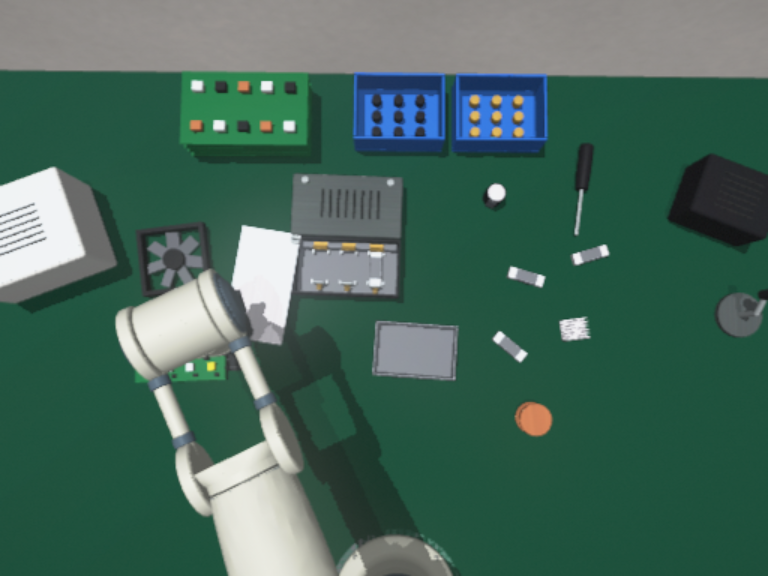

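The top view shows the cover well aside and a single spent cell in the right bay, at (375,268). I'll release and go to look at the bays.

{"api": "step_arm", "payload": {
  "rows": [
    {"offset": [0,0,0],"delta_rot": [0,0,0],"claw": 50},
    {"offset": [0,0,0],"delta_rot": [0,0,0],"claw": 50},
    {"offset": [0,0,0],"delta_rot": [0,0,0],"claw": 50},
    {"offset": [0,0,0.02],"delta_rot": [0,0,0],"claw": 50},
    {"offset": [0,0,0.02],"delta_rot": [0,0,0],"claw": 50},
    {"offset": [0,0,0.02],"delta_rot": [0,0,0],"claw": 50},
    {"offset": [0,0,0.02],"delta_rot": [0,0,0],"claw": 50}
  ]
}}

```text
time: 6.8
tcp_pos: [462.5, 262.5, 140.8]
ee_rot: [[-0.054, 0.999, 0.001], [0.999, 0.054, 0.001], [0.001, 0.001, -1.0]]
contact_force: [-0.1, 0.7, -0.4]
gripper_width: 0.502
```

{"api": "step_arm", "payload": {
  "rows": [
    {"offset": [0.015,-0.015,0.005],"delta_rot": [0,0,7.17],"claw": 50},
    {"offset": [0.015,-0.015,0.005],"delta_rot": [0,0,7.17],"claw": 50},
    {"offset": [0.015,-0.015,0.005],"delta_rot": [0,0,7.17],"claw": 50},
    {"offset": [0.015,-0.015,0.005],"delta_rot": [0,0,7.17],"claw": 50},
    {"offset": [0.015,-0.015,0.005],"delta_rot": [0,0,7.17],"claw": 50},
    {"offset": [0.015,-0.015,0.005],"delta_rot": [0,0,7.17],"claw": 50},
    {"offset": [0.015,-0.015,0.005],"delta_rot": [0,0,7.17],"claw": 50},
    {"offset": [0.015,-0.015,0.005],"delta_rot": [0,0,7.17],"claw": 50},
    {"offset": [0.015,-0.015,0.005],"delta_rot": [0,0,7.17],"claw": 50},
    {"offset": [0.015,-0.015,0.005],"delta_rot": [0,0,7.17],"claw": 50},
    {"offset": [0.015,-0.015,0.005],"delta_rot": [0,0,7.17],"claw": 50},
    {"offset": [0.015,-0.015,0.005],"delta_rot": [0,0,7.17],"claw": 50}
  ]
}}

```text
time: 8.0
tcp_pos: [643.0, 81.8, 200.3]
ee_rot: [[-1.0, 0.01, 0.001], [0.01, 1.0, 0.0], [-0.001, 0.0, -1.0]]
contact_force: [-0.2, -0.1, -0.8]
gripper_width: 0.503
```

```bash
python3 - <<'E'
from h import *
s=status.get_obs(); print(s['time'],s['q'].round(3),s['tcp_pos'],s['ee_rot'].round(3))
c=camera("wrist"); cv2.imwrite("pics/w4.png",cv2.resize(c["image"][:,:,::-1],(768,576)))
E
```

```text
8.0 [ 0.074  0.218  1.146  0.     1.777 -1.487] [643.01511342  81.82494402 200.29251704] [[-1.     0.01   0.001]
 [ 0.01   1.     0.   ]
 [-0.001  0.    -1.   ]]
```

View pics/w4.png

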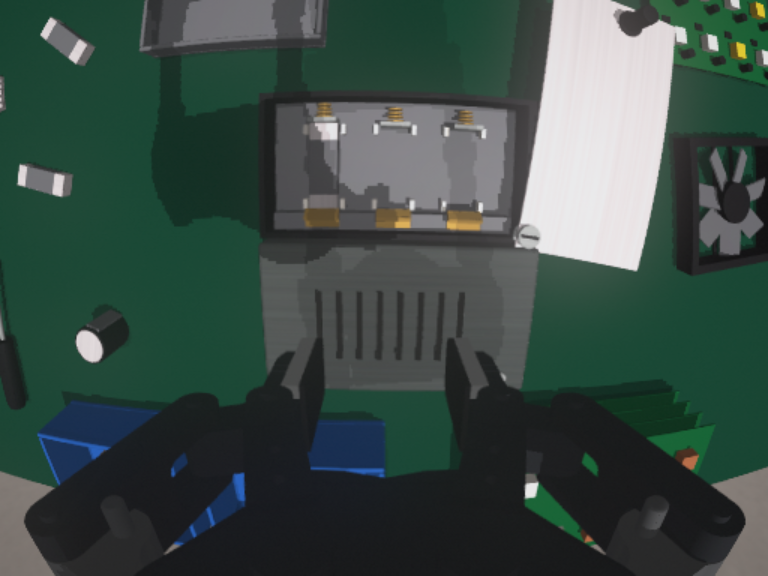

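Good view: bays with spring plates at (324,130), (395,127) and (465,131), and lips at y≈217. The spent cell is in the right bay. I'll enlarge it.

```bash
python3 - <<'E'
from h import *
c=camera("wrist"); crop(c,170,55,365,170,4,"pics/w4c.png")
np.save("cam4.npy",c,allow_pickle=True)
E
```

```text
(no output)
```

View pics/w4c.png

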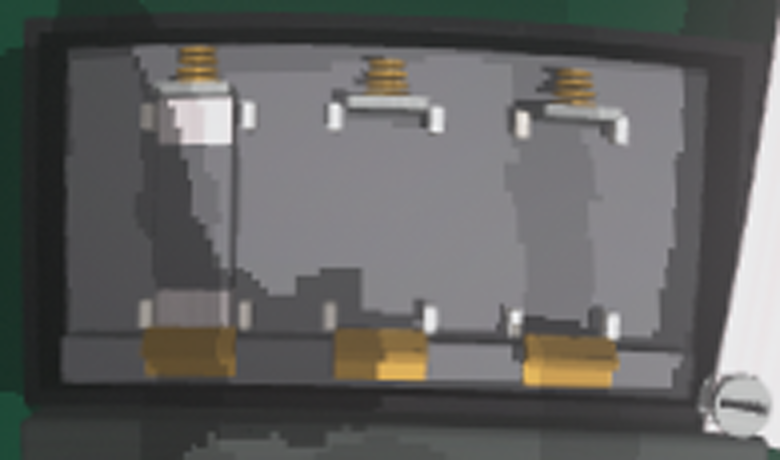

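```bash
python3 - <<'E'
from h import *
c=np.load("cam4.npy",allow_pickle=True).item()
def m(n,p,z): 
    P=unproj(c,(p[0]/4+170-.0,p[1]/4+55),z,"wrist");print(n,P.round(1));return P
for b,(l,r,y) in zip("123",[(145,236,329),(334,428,330),(524,617,338)]):
    a=m("lipL"+b,(l,y),32.5);d=m("lipR"+b,(r,y),32.5);print("  mid",(a+d)[:2]/2,np.linalg.norm(a-d))
for n,p in [("plate1L",(157,94)),("plate1R",(232,94)),("plate2L",(345,108)),("plate2R",(430,108)),("plate3L",(530,110)),("plate3R",(620,122))]: m(n,p,39)
m("cellL",(160,100),28);m("cellR",(234,100),28);m("cellbl",(155,325),28);m("cellbr",(230,325),28)
m("inBL",(60,384),46);m("inTL",(68,47),46);m("inTR",(705,68),46)
m("pivot",(742,405),52)
s=status.get_obs()
c=camera("top");crop(c,190,150,280,210,8,"pics/t5.png");np.save("camt.npy",c,allow_pickle=True)
E
```

```text
lipL1 [607.4  26.   32.5]
lipR1 [607.9  50.2  32.5]
  mid [607.68966607  38.08982631] 24.19910407318695
lipL2 [608.5  75.9  32.5]
lipR2 [608.6 100.5  32.5]
  mid [608.53708429  88.17406544] 24.59854742390409
lipL3 [610.5 125.9  32.5]
lipR3 [610.2 151.1  32.5]
  mid [610.34069826 138.50162763] 25.199297931575728
plate1L [546.1  31.6  39. ]
plate1R [546.8  50.7  39. ]
plate2L [550.9  79.1  39. ]
plate2R [550.9 100.5  39. ]
plate3L [550.8 125.9  39. ]
plate3R [553.1 149.4  39. ]
cellL [546.6  30.6  28. ]
cellR [547.4  50.2  28. ]
cellbl [606.9  28.   28. ]
cellbr [607.3  48.2  28. ]
inBL [619.6   5.5  46. ]
inTL [533.4  10.1  46. ]
inTR [538.3 170.1  46. ]
pivot [624.5 180.7  52. ]
```

View pics/t5.png

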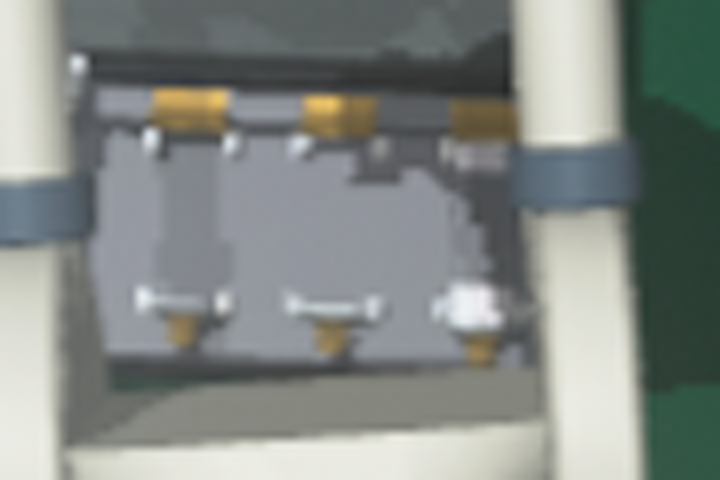

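```bash
python3 - <<'E'
from h import *
c=np.load("camt.npy",allow_pickle=True).item()
for n,p,z in [("lip3L",(150,130),30.5),("lip3R",(227,130),30.5),("lip2L",(303,134),30.5),("lip2R",(376,137),30.5),("plate3",(184,302),39),("plate2",(334,307),39),("pivot",(80,66),50)]:
    print(n,unproj(c,(p[0]/8+190,p[1]/8+150),z,"top").round(1))
E
```

```text
lip3L [610.2 152.2  30.5]
lip3R [610.4 126.5  30.5]
lip2L [609.3 101.   30.5]
lip2R [608.5  76.6  30.5]
plate3 [551.6 139.2  39. ]
plate2 [550.3  89.5  39. ]
pivot [628.3 173.5  50. ]
```

Both cameras agree: bay2 ≈ (580,89), bay1 ≈ (578.6,39), bay3 ≈ (581,139), yaw ≈ -0.024. Next is the spent cell in bay 1.

{"api": "step_arm", "payload": {
  "rows": [
    {"offset": [-0.0215,-0.0142,-0.02],"delta_rot": [0,0,-0.8],"claw": 38},
    {"offset": [-0.0215,-0.0142,-0.02],"delta_rot": [0,0,0],"claw": 38},
    {"offset": [-0.0215,-0.0142,-0.02],"delta_rot": [0,0,0],"claw": 38},
    {"offset": [0,0,-0.03],"delta_rot": [0,0,0],"claw": 38},
    {"offset": [0,0,-0.03],"delta_rot": [0,0,0],"claw": 38},
    {"offset": [0,0,-0.02],"delta_rot": [0,0,0],"claw": 38},
    {"offset": [0,0,0],"delta_rot": [0,0,0],"claw": 38},
    {"offset": [0,0,0],"delta_rot": [0,0,0],"claw": 38}
  ]
}}

```text
time: 8.95
tcp_pos: [577.7, 40.7, 59.9]
ee_rot: [[-1.0, 0.03, 0.0], [0.03, 1.0, 0.0], [-0.0, 0.0, -1.0]]
contact_force: [-0.8, 0.1, -0.0]
gripper_width: 0.379
```

```bash
python3 - <<'E'
from h import *
s=status.get_obs(); print(s['time'],s['tcp_pos'],s['ee_rot'].round(3))
c=camera("wrist"); cv2.imwrite("pics/w6.png",cv2.resize(c["image"][:,:,::-1],(768,576)))
E
```

```text
8.95 [577.66248547  40.67837801  59.86056529] [[-1.    0.03  0.  ]
 [ 0.03  1.    0.  ]
 [-0.    0.   -1.  ]]
```

View pics/w6.png

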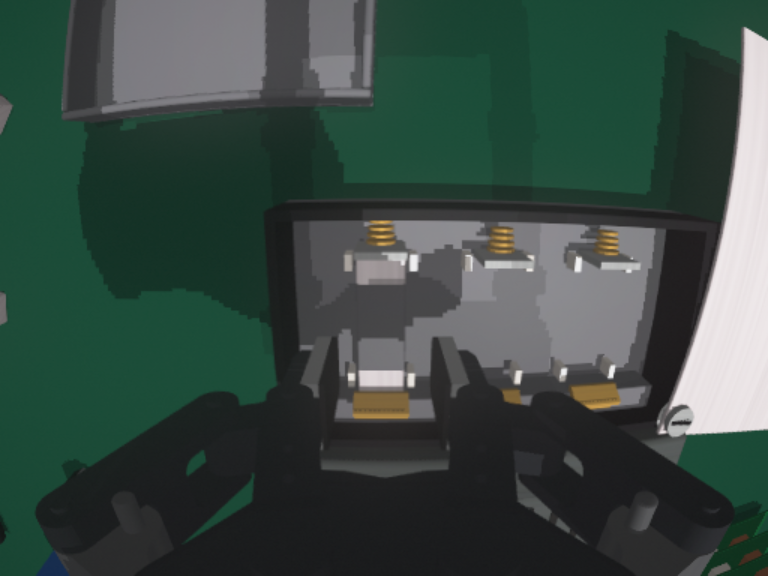

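Fingers straddle the bay-1 cell (cell centre column 380, jaw centre 385). I'll shift slightly, descend and grip.

{"api": "step_arm", "payload": {
  "rows": [
    {"offset": [0.001,-0.0015,-0.012],"delta_rot": [0,0,0],"claw": 38},
    {"offset": [0,0,-0.012],"delta_rot": [0,0,0],"claw": 38},
    {"offset": [0,0,-0.012],"delta_rot": [0,0,0],"claw": 38},
    {"offset": [0,0,-0.006],"delta_rot": [0,0,0],"claw": 38},
    {"offset": [0,0,0],"delta_rot": [0,0,0],"claw": 10},
    {"offset": [0,0,0],"delta_rot": [0,0,0],"claw": 10},
    {"offset": [0,0,0],"delta_rot": [0,0,0],"claw": 10},
    {"offset": [0,0,0],"delta_rot": [0,0,0],"claw": 10},
    {"offset": [0,0,0],"delta_rot": [0,0,0],"claw": 10}
  ],
  "newtons": 50
}}

```text
time: 9.9
tcp_pos: [577.9, 38.7, 16.4]
ee_rot: [[-1.0, 0.029, -0.003], [0.029, 1.0, -0.0], [0.003, -0.0, -1.0]]
contact_force: [-5.4, 0.3, -5.4]
gripper_width: 0.217
```

{"api": "step_arm", "payload": {
  "rows": [
    {"offset": [-0.0022,0,0],"delta_rot": [0,0,0],"claw": 10},
    {"offset": [-0.0022,0,0],"delta_rot": [0,0,0],"claw": 10},
    {"offset": [-0.0022,0,0.0005],"delta_rot": [0,0,0],"claw": 10},
    {"offset": [0,0,0.0005],"delta_rot": [0,0,0],"claw": 10}
  ]
}}

```text
time: 10.3
tcp_pos: [574.4, 38.6, 19.8]
ee_rot: [[-1.0, 0.029, 0.006], [0.029, 1.0, -0.0], [-0.006, 0.0, -1.0]]
contact_force: [4.1, 0.2, -1.7]
gripper_width: 0.22
```

```bash
python3 - <<'E'
from h import *
s=status.get_obs(); print(s['time'],s['tcp_pos'],s['ee_rot'].round(3))
c=camera("wrist"); crop(c,160,120,330,290,4,"pics/w7.png")
E
```

```text
10.3 [574.35511378  38.58670926  19.83699507] [[-1.     0.029  0.006]
 [ 0.029  1.    -0.   ]
 [-0.006  0.    -1.   ]]
```

View pics/w7.png

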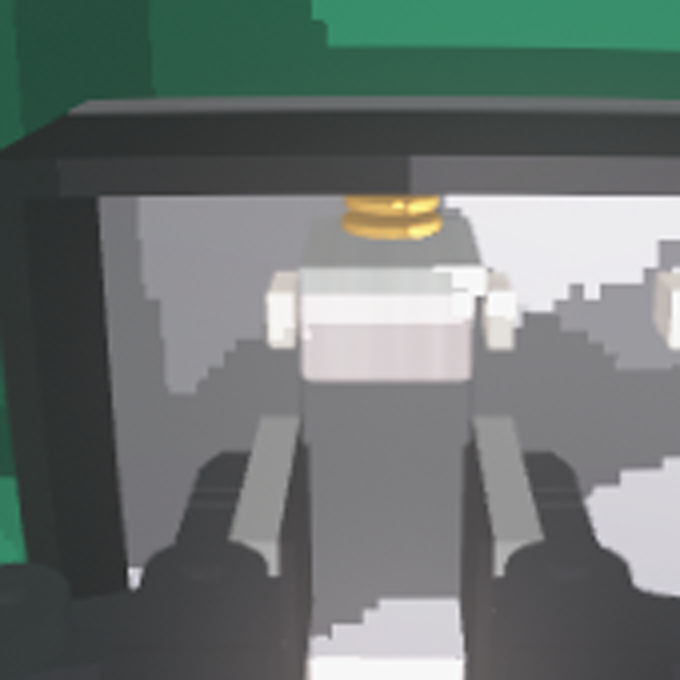

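{"api": "step_arm", "payload": {
  "rows": [
    {"offset": [-0.001,0,0],"delta_rot": [0,0,0],"claw": 10},
    {"offset": [-0.001,0,0],"delta_rot": [0,0,0],"claw": 10},
    {"offset": [0,0,0],"delta_rot": [0,0,0],"claw": 10},
    {"offset": [0,0,0],"delta_rot": [0,0,0],"claw": 10}
  ]
}}

```text
time: 10.75
tcp_pos: [571.2, 38.6, 19.3]
ee_rot: [[-1.0, 0.029, 0.002], [0.029, 1.0, -0.0], [-0.002, 0.0, -1.0]]
contact_force: [4.3, 0.2, 2.0]
gripper_width: 0.211
```

```bash
python3 - <<'E'
from h import *
s=status.get_obs(); print(s['time'],s['tcp_pos'],s['ee_rot'].round(3))
c=camera("wrist"); crop(c,160,120,330,290,4,"pics/w8.png")
for x in (-35,-37,-39,-29): print(x,((proj(c,[578.6+x,39.1,28],"wrist")-[160,120])*4).round())
E
```

```text
10.75 [571.20829743  38.59701422  19.30421323] [[-1.     0.029  0.002]
 [ 0.029  1.    -0.   ]
 [-0.002  0.    -1.   ]]
-35 [385. 302.]
-37 [384. 286.]
-39 [383. 269.]
-29 [386. 350.]
```

View pics/w8.png

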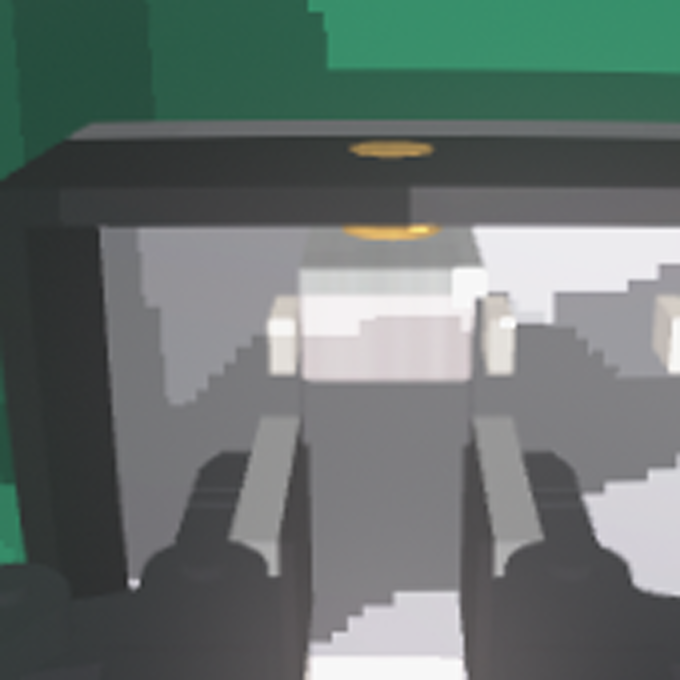

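Force 4.3 N means about 6.5 mm of spring displacement beyond the seat, so the cell is clear of the lip. I'll lift straight up.

{"api": "step_arm", "payload": {
  "rows": [
    {"offset": [0,0,0.005],"delta_rot": [0,0,0],"claw": 10},
    {"offset": [0,0,0.005],"delta_rot": [0,0,0],"claw": 10},
    {"offset": [0,0,0.008],"delta_rot": [0,0,0],"claw": 10},
    {"offset": [0,0,0.008],"delta_rot": [0,0,0],"claw": 10},
    {"offset": [0,0,0.01],"delta_rot": [0,0,0],"claw": 10},
    {"offset": [0,0,0.01],"delta_rot": [0,0,0],"claw": 10},
    {"offset": [0,0,0.02],"delta_rot": [0,0,0],"claw": 10},
    {"offset": [0,0,0.02],"delta_rot": [0,0,0],"claw": 10},
    {"offset": [0,0,0],"delta_rot": [0,0,0],"claw": 10}
  ]
}}

```text
time: 11.7
tcp_pos: [571.9, 38.7, 108.6]
ee_rot: [[-1.0, 0.029, 0.006], [0.029, 1.0, 0.0], [-0.006, 0.0, -1.0]]
contact_force: [-0.6, -0.2, 0.1]
gripper_width: 0.217
```

```bash
python3 - <<'E'
from h import *
s=status.get_obs(); print(s['time'],s['tcp_pos'],s['ee_rot'].round(3))
c=camera("wrist"); cv2.imwrite("pics/w9.png",cv2.resize(c["image"][:,:,::-1],(768,576)))
c=camera("side"); cv2.imwrite("pics/s9.png",cv2.resize(c["image"][:,:,::-1],(768,576)))
E
```

```text
11.7 [571.89831818  38.70397105 108.56597899] [[-1.     0.029  0.006]
 [ 0.029  1.     0.   ]
 [-0.006  0.    -1.   ]]
```

View pics/w9.png

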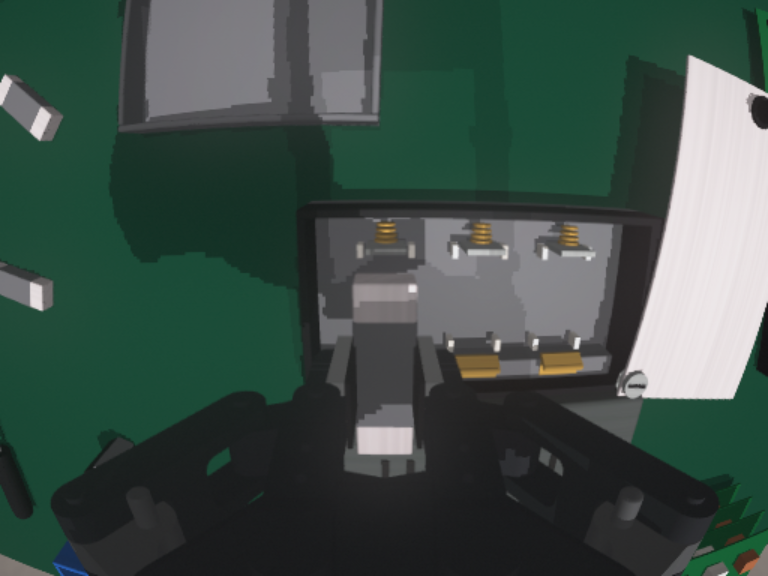

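View pics/s9.png

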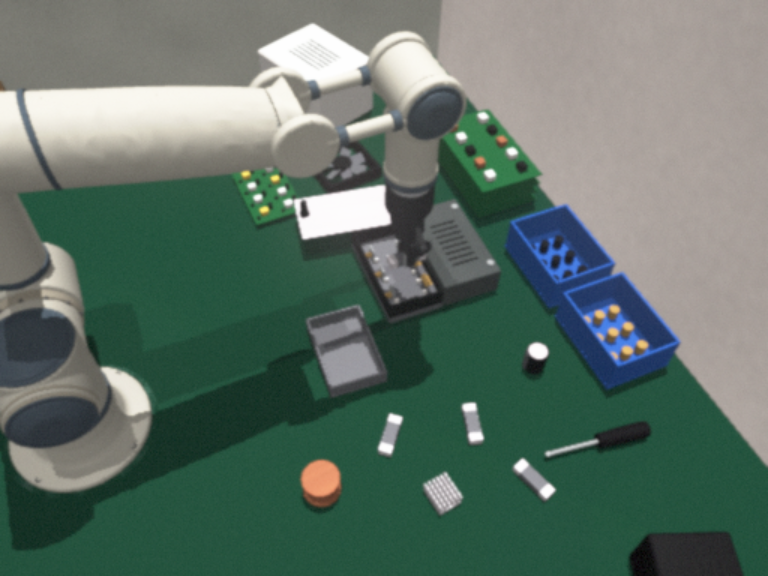

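The cell is out and held. I'll carry it to the tray centre, about (432,-31).

{"api": "step_arm", "payload": {
  "rows": [
    {"offset": [-0.0175,-0.0087,0],"delta_rot": [0,0,0],"claw": 10},
    {"offset": [-0.0175,-0.0087,0],"delta_rot": [0,0,0],"claw": 10},
    {"offset": [-0.0175,-0.0087,0],"delta_rot": [0,0,0],"claw": 10},
    {"offset": [-0.0175,-0.0087,0],"delta_rot": [0,0,0],"claw": 10},
    {"offset": [-0.0175,-0.0087,0],"delta_rot": [0,0,0],"claw": 10},
    {"offset": [-0.0175,-0.0087,0],"delta_rot": [0,0,0],"claw": 10},
    {"offset": [-0.0175,-0.0087,0],"delta_rot": [0,0,0],"claw": 10},
    {"offset": [-0.0175,-0.0087,0],"delta_rot": [0,0,0],"claw": 10},
    {"offset": [0,0,-0.01],"delta_rot": [0,0,0],"claw": 10}
  ]
}}

```text
time: 12.7
tcp_pos: [429.3, -31.6, 93.9]
ee_rot: [[-1.0, 0.03, 0.0], [0.03, 1.0, -0.0], [-0.0, -0.0, -1.0]]
contact_force: [0.4, -0.1, 0.1]
gripper_width: 0.222
```

{"api": "step_arm", "payload": {
  "rows": [
    {"offset": [0,0,-0.02],"delta_rot": [0,0,0],"claw": 10},
    {"offset": [0,0,-0.02],"delta_rot": [0,0,0],"claw": 10},
    {"offset": [0,0,-0.02],"delta_rot": [0,0,0],"claw": 10},
    {"offset": [0,0,-0.015],"delta_rot": [0,0,0],"claw": 10},
    {"offset": [0,0,-0.007],"delta_rot": [0,0,0],"claw": 10},
    {"offset": [0,0,-0.005],"delta_rot": [0,0,0],"claw": 10},
    {"offset": [0,0,0],"delta_rot": [0,0,0],"claw": 10}
  ]
}}

```text
time: 13.4
tcp_pos: [430.3, -30.9, 6.9]
ee_rot: [[-1.0, 0.029, -0.001], [0.029, 1.0, 0.0], [0.001, 0.0, -1.0]]
contact_force: [-0.7, 0.6, -0.3]
gripper_width: 0.22
```

```bash
python3 - <<'E'
from h import *
s=status.get_obs(); print(s['time'],s['tcp_pos'],s['gripper_width'])
c=camera("wrist"); cv2.imwrite("pics/w10.png",cv2.resize(c["image"][:,:,::-1],(768,576)))
E
```

```text
13.4 [430.33548883 -30.85347978   6.86776472] 0.22047142937002145
```

View pics/w10.png

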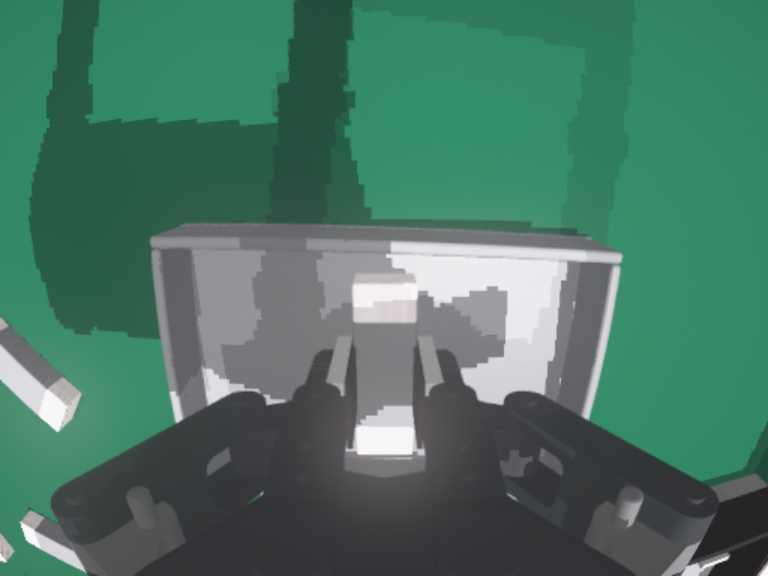

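{"api": "step_arm", "payload": {
  "rows": [
    {"offset": [0,0,0],"delta_rot": [0,0,0],"claw": 38},
    {"offset": [0,0,0],"delta_rot": [0,0,0],"claw": 38},
    {"offset": [0,0,0],"delta_rot": [0,0,0],"claw": 38},
    {"offset": [0,0,0.02],"delta_rot": [0,0,0],"claw": 38},
    {"offset": [0,0,0.03],"delta_rot": [0,0,0],"claw": 38},
    {"offset": [0,0,0.04],"delta_rot": [0,0,0],"claw": 38},
    {"offset": [0.02,-0.03,0.04],"delta_rot": [0,0,0],"claw": 38},
    {"offset": [0.02,-0.03,0.03],"delta_rot": [0,0,0],"claw": 38},
    {"offset": [0.02,-0.03,0.03],"delta_rot": [0,0,0],"claw": 38},
    {"offset": [0.02,-0.03,0.02],"delta_rot": [0,0,0],"claw": 38},
    {"offset": [0,0,0],"delta_rot": [0,0,0],"claw": 38}
  ]
}}

```text
time: 14.55
tcp_pos: [511.2, -152.3, 217.2]
ee_rot: [[-0.999, 0.032, 0.005], [0.032, 0.999, -0.003], [-0.005, -0.003, -1.0]]
contact_force: [-1.6, 0.2, -0.4]
gripper_width: 0.379
```

```bash
python3 - <<'E'
from h import *
s=status.get_obs(); print(s['time'],s['tcp_pos'],s['gripper_width'])
c=camera("wrist"); cv2.imwrite("pics/w11.png",cv2.resize(c["image"][:,:,::-1],(768,576)))
np.save("cam11.npy",c,allow_pickle=True)
c=camera("top");crop(c,230,140,420,260,4,"pics/t11.png");np.save("camt11.npy",c,allow_pickle=True)
E
```

```text
14.55 [ 511.20688752 -152.28736747  217.23161409] 0.3792424397142422
```

View pics/w11.png

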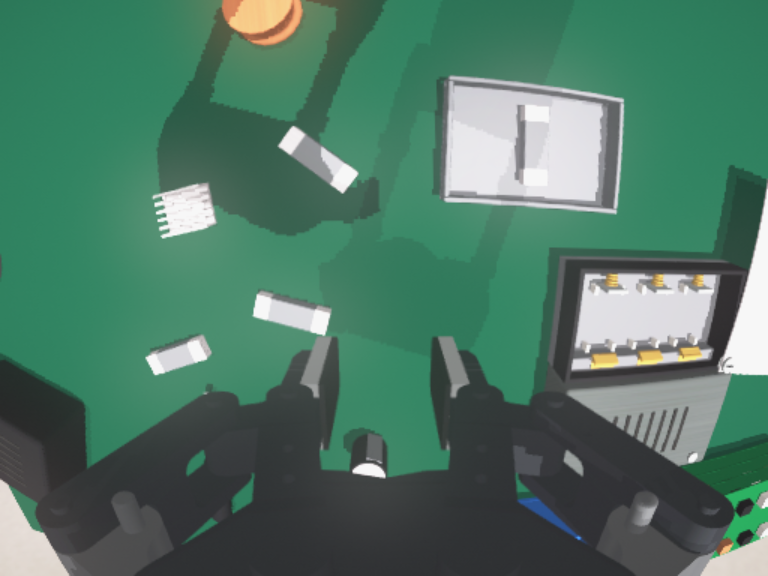

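View pics/t11.png

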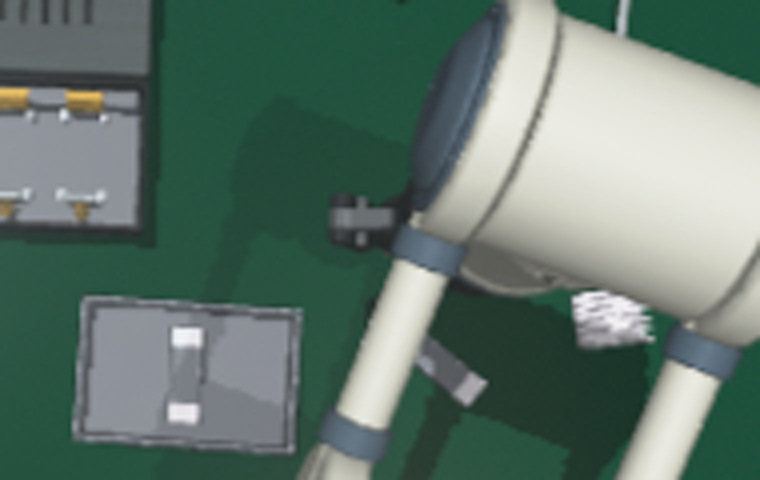

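The spent cell lies flat in the tray. I'll measure the fresh cells in an enlarged crop.

```bash
python3 - <<'E'
from h import *
c=np.load("cam11.npy",allow_pickle=True).item(); crop(c,90,75,250,255,4,"pics/w11c.png")
E
```

```text
(no output)
```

View pics/w11c.png

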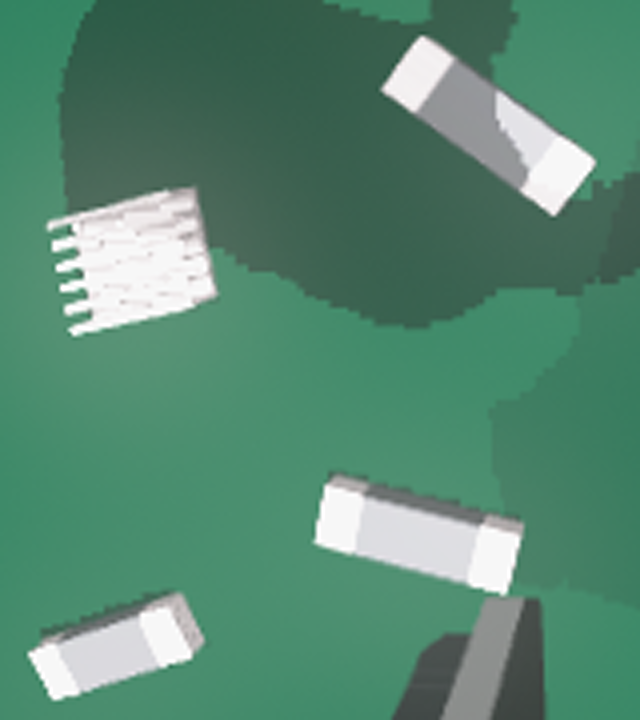

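```bash
python3 - <<'E'
from h import *
c=np.load("cam11.npy",allow_pickle=True).item()
for n,ps in dict(A=[(420,36),(596,162),(555,215),(382,90)],B=[(328,482),(518,530),(505,592),(315,543)],C=[(30,653),(170,605),(193,657),(55,700)]).items():
    P=np.array([unproj(c,(p[0]/4+90,p[1]/4+75),14,"wrist")[:2] for p in ps])
    ax=(P[1]+P[2]-P[0]-P[3])/2
    print(n,P.mean(0).round(1),"len",np.hypot(*ax).round(1),"wid",np.linalg.norm(P[0]-P[3]).round(1),"yaw of long axis deg",np.degrees(np.arctan2(ax[1],ax[0])).round(1))
E
```

```text
A [ 440.  -202.2] len 63.6 wid 19.3 yaw of long axis deg 51.1
B [ 565.2 -233.4] len 62.5 wid 21.4 yaw of long axis deg 73.7
C [ 607.2 -350.4] len 64.0 wid 19.6 yaw of long axis deg 107.3
```

{"api": "step_arm", "payload": {
  "rows": [
    {"offset": [-0.0045,-0.0031,-0.009],"delta_rot": [0,0,-7.95],"claw": 38},
    {"offset": [-0.0045,-0.0031,-0.009],"delta_rot": [0,0,-7.95],"claw": 38},
    {"offset": [-0.0045,-0.0031,-0.009],"delta_rot": [0,0,-7.95],"claw": 38},
    {"offset": [-0.0045,-0.0031,-0.009],"delta_rot": [0,0,-7.95],"claw": 38},
    {"offset": [-0.0045,-0.0031,-0.009],"delta_rot": [0,0,-7.95],"claw": 38},
    {"offset": [-0.0045,-0.0031,-0.009],"delta_rot": [0,0,-7.95],"claw": 38},
    {"offset": [-0.0045,-0.0031,-0.009],"delta_rot": [0,0,-7.95],"claw": 38},
    {"offset": [-0.0045,-0.0031,-0.009],"delta_rot": [0,0,-7.95],"claw": 38},
    {"offset": [-0.0045,-0.0031,-0.009],"delta_rot": [0,0,-7.95],"claw": 38},
    {"offset": [-0.0045,-0.0031,-0.009],"delta_rot": [0,0,-7.95],"claw": 38},
    {"offset": [-0.0045,-0.0031,-0.009],"delta_rot": [0,0,-7.95],"claw": 38},
    {"offset": [-0.0045,-0.0031,-0.009],"delta_rot": [0,0,-7.95],"claw": 38}
  ]
}}

```text
time: 15.85
tcp_pos: [453.9, -184.6, 105.1]
ee_rot: [[0.127, 0.992, -0.001], [0.992, -0.127, 0.001], [0.001, -0.001, -1.0]]
contact_force: [0.6, 0.4, 0.2]
gripper_width: 0.383
```

{"api": "step_arm", "payload": {
  "rows": [
    {"offset": [-0.0045,-0.0031,-0.009],"delta_rot": [0,0,-7.95],"claw": 38},
    {"offset": [-0.0045,-0.0031,-0.009],"delta_rot": [0,0,-7.95],"claw": 38},
    {"offset": [-0.0045,-0.0031,-0.009],"delta_rot": [0,0,-7.95],"claw": 38},
    {"offset": [-0.0035,-0.0031,-0.009],"delta_rot": [0,0,-7.95],"claw": 38},
    {"offset": [0,0,0],"delta_rot": [0,0,0],"claw": 38},
    {"offset": [0,0,0],"delta_rot": [0,0,0],"claw": 38}
  ]
}}

```text
time: 16.45
tcp_pos: [437.5, -197.4, 70.0]
ee_rot: [[0.624, 0.781, -0.001], [0.781, -0.624, 0.001], [0.0, -0.001, -1.0]]
contact_force: [0.2, -0.2, 0.2]
gripper_width: 0.38
```

```bash
python3 - <<'E'
from h import *
s=status.get_obs(); R=s['ee_rot'];print(s['time'],s['q'].round(2),s['tcp_pos'],np.degrees(np.arctan2(R[1,0],R[0,0])))
c=camera("wrist"); cv2.imwrite("pics/w12.png",cv2.resize(c["image"][:,:,::-1],(768,576)))
E
```

```text
16.45 [-0.49 -0.21  1.8   0.    1.55  0.18] [ 437.46837008 -197.38651164   69.97137597] 51.37989893203106
```

View pics/w12.png

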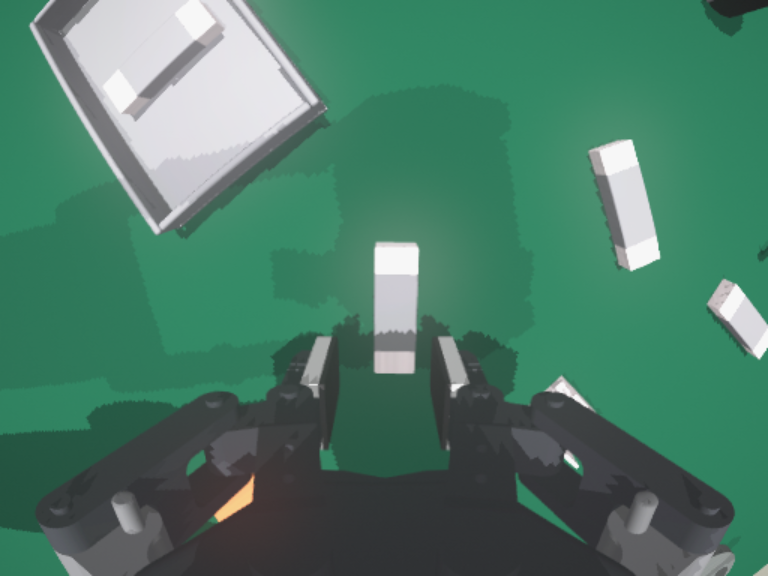

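```bash
python3 - <<'E'
from h import *
s=status.get_obs()
c=camera("wrist")
ps=[(376,247),(418,247),(414,373),(375,373)]
P=np.array([unproj(c,p,14,"wrist",1.5)[:2] for p in ps]);print(P.round(1),P.mean(0),P.mean(0)-s['tcp_pos'][:2])
a=(P[0]+P[1]-P[2]-P[3])/2;print(np.hypot(*a),np.degrees(np.arctan2(a[1],a[0])))
E
```

```text
[[ 452.9 -172.8]
 [ 467.9 -184.8]
 [ 427.6 -234.3]
 [ 412.4 -222. ]] [ 440.20633596 -203.47607017] [ 2.30700951 -5.8146563 ]
63.76745056446177 50.697218939435174
```

{"api": "step_arm", "payload": {
  "rows": [
    {"offset": [0.0024,-0.0058,-0.01],"delta_rot": [0,0,-0.6],"claw": 38},
    {"offset": [0,0,-0.02],"delta_rot": [0,0,0],"claw": 38},
    {"offset": [0,0,-0.02],"delta_rot": [0,0,0],"claw": 38},
    {"offset": [0,0,-0.012],"delta_rot": [0,0,0],"claw": 38},
    {"offset": [0,0,-0.0045],"delta_rot": [0,0,0],"claw": 38},
    {"offset": [0,0,0],"delta_rot": [0,0,0],"claw": 10},
    {"offset": [0,0,0],"delta_rot": [0,0,0],"claw": 10},
    {"offset": [0,0,0],"delta_rot": [0,0,0],"claw": 10},
    {"offset": [0,0,0],"delta_rot": [0,0,0],"claw": 10},
    {"offset": [0,0,0],"delta_rot": [0,0,0],"claw": 10}
  ],
  "newtons": 60
}}

```text
time: 17.55
tcp_pos: [440.7, -204.3, 4.5]
ee_rot: [[0.636, 0.772, 0.001], [0.772, -0.636, -0.0], [0.0, 0.001, -1.0]]
contact_force: [-0.2, 0.3, -0.8]
gripper_width: 0.216
```

```bash
python3 - <<'E'
from h import *
s=status.get_obs(); R=s['ee_rot'];print(s['time'],s['q'].round(2),s['tcp_pos'],R.round(3),s['gripper_width'])
c=camera("wrist"); crop(c,180,120,330,300,4,"pics/w13.png")
E
```

```text
17.55 [-0.5  -0.14  1.87  0.    1.42  0.18] [ 440.66495246 -204.32109245    4.4531173 ] [[ 0.636  0.772  0.001]
 [ 0.772 -0.636 -0.   ]
 [ 0.     0.001 -1.   ]] 0.21581622475587522
```

View pics/w13.png

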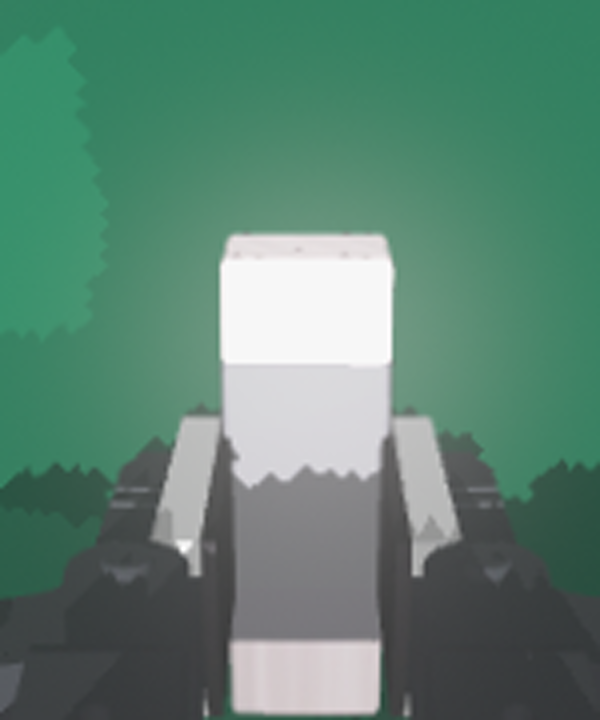

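```bash
cat > plan.py <<'E'
import numpy as np,sys
def tcp(bay,Bx,Bz,t,s=0,h=2.5):
    """s: cell centre ahead of TCP along cell axis (towards lip), h: centre above TCP"""
    t=np.radians(t);cx=Bx+32*np.cos(t)-7*np.sin(t);cz=Bz+32*np.sin(t)+7*np.cos(t)
    x=cx+h*np.sin(t)-s*np.cos(t);z=cz-h*np.cos(t)-s*np.sin(t)
    psi=-0.024
    return np.array([bay[0]+x*np.cos(psi),bay[1]+x*np.sin(psi),14+z])
BAY={1:(578.6,39.1),2:(579.8,89.1),3:(580.9,139.1)}
E
python3 - <<'E'
from h import *
from plan import *
s=status.get_obs();c=camera("wrist");R=s['ee_rot']
a=unproj(c,(180+306/4,120+258/4),14,"wrist");b=unproj(c,(180+306/4,120+712/4),14,"wrist")
print(np.linalg.norm(a-b),R.T@(a-s['tcp_pos']),R.T@(b-s['tcp_pos']),R.T@((a+b)/2-s['tcp_pos']))
for Bx,Bz,t in [(-22,30,20),(-22,9,20),(-33,9,20),(-35,6,18),(-36,3,10),(-36,0.5,0)]: print(Bx,Bz,t,tcp(BAY[3],Bx,Bz,t).round(1))
E
```

```text
64.06352241251382 [32.46846835  0.10922773 -9.68390472] [-31.59504718   0.08072326  -9.6922743 ] [ 0.43671059  0.09497549 -9.68808951]
-22 30 20 [587.4 138.9  59.2]
-22 9 20 [587.4 138.9  38.2]
-33 9 20 [576.4 139.2  38.2]
-35 6 18 [574.9 139.2  34.2]
-36 3 10 [575.6 139.2  27. ]
-36 0.5 0 [576.9 139.2  19. ]
```

{"api": "step_arm", "payload": {
  "rows": [
    {"offset": [0,0,0.015],"delta_rot": [0,0,0],"claw": 10},
    {"offset": [0,0,0.025],"delta_rot": [0,0,0],"claw": 10},
    {"offset": [0,0,0.03],"delta_rot": [0,0,0],"claw": 10},
    {"offset": [0,0,0.03],"delta_rot": [0,0,0],"claw": 10},
    {"offset": [0,0,0.02],"delta_rot": [0,0,0],"claw": 10}
  ]
}}

```text
time: 18.15
tcp_pos: [441.1, -204.6, 127.9]
ee_rot: [[0.636, 0.772, 0.004], [0.772, -0.636, -0.002], [0.001, 0.004, -1.0]]
contact_force: [0.4, 0.3, 0.1]
gripper_width: 0.212
```

{"api": "step_arm", "payload": {
  "rows": [
    {"offset": [0.0122,0.0286,0],"delta_rot": [0,0,-4.33],"claw": 10},
    {"offset": [0.0122,0.0286,0],"delta_rot": [0,0,-4.33],"claw": 10},
    {"offset": [0.0122,0.0286,0],"delta_rot": [0,0,-4.33],"claw": 10},
    {"offset": [0.0122,0.0286,0],"delta_rot": [0,0,-4.33],"claw": 10},
    {"offset": [0.0122,0.0286,0],"delta_rot": [0,0,-4.33],"claw": 10},
    {"offset": [0.0122,0.0286,0],"delta_rot": [0,0,-4.33],"claw": 10},
    {"offset": [0.0122,0.0286,0],"delta_rot": [0,0,-4.33],"claw": 10},
    {"offset": [0.0122,0.0286,0],"delta_rot": [0,0,-4.33],"claw": 10},
    {"offset": [0.0122,0.0286,0],"delta_rot": [0,0,-4.33],"claw": 10},
    {"offset": [0.0122,0.0286,0],"delta_rot": [0,0,-4.33],"claw": 10},
    {"offset": [0.0122,0.0286,0],"delta_rot": [0,0,-4.33],"claw": 10},
    {"offset": [0.0122,0.0286,0],"delta_rot": [0,0,-4.33],"claw": 10}
  ]
}}

```text
time: 19.35
tcp_pos: [587.3, 140.3, 125.4]
ee_rot: [[1.0, -0.028, 0.001], [-0.028, -1.0, 0.0], [0.001, -0.0, -1.0]]
contact_force: [0.8, -0.8, 0.5]
gripper_width: 0.213
```

{"api": "step_arm", "payload": {
  "rows": [
    {"offset": [0,0,-0.01],"delta_rot": [0,-5,0],"claw": 10},
    {"offset": [0,0,-0.01],"delta_rot": [0,-5,0],"claw": 10},
    {"offset": [0,0,-0.01],"delta_rot": [0,-5,0],"claw": 10},
    {"offset": [0,0,-0.01],"delta_rot": [0,-5,0],"claw": 10},
    {"offset": [0,0,0],"delta_rot": [0,0,0],"claw": 10}
  ]
}}

```text
time: 19.85
tcp_pos: [583.0, 138.8, 80.3]
ee_rot: [[0.941, -0.023, 0.337], [-0.024, -1.0, -0.001], [0.337, -0.007, -0.942]]
contact_force: [-0.7, -0.1, -1.2]
gripper_width: 0.209
```

```bash
python3 - <<'E'
from h import *
s=status.get_obs(); R=s['ee_rot'];print(s['time'],s['q'].round(2),s['tcp_pos'],R.round(3),s['gripper_width'])
c=camera("wrist");  cv2.imwrite("pics/w14.png",cv2.resize(c["image"][:,:,::-1],(768,576)))
E
```

```text
19.85 [ 0.22 -0.18  1.8  -0.08  1.19  1.83] [583.02545442 138.77443821  80.342679  ] [[ 0.941 -0.023  0.337]
 [-0.024 -1.    -0.001]
 [ 0.337 -0.007 -0.942]] 0.20889500807136271
```

View pics/w14.png

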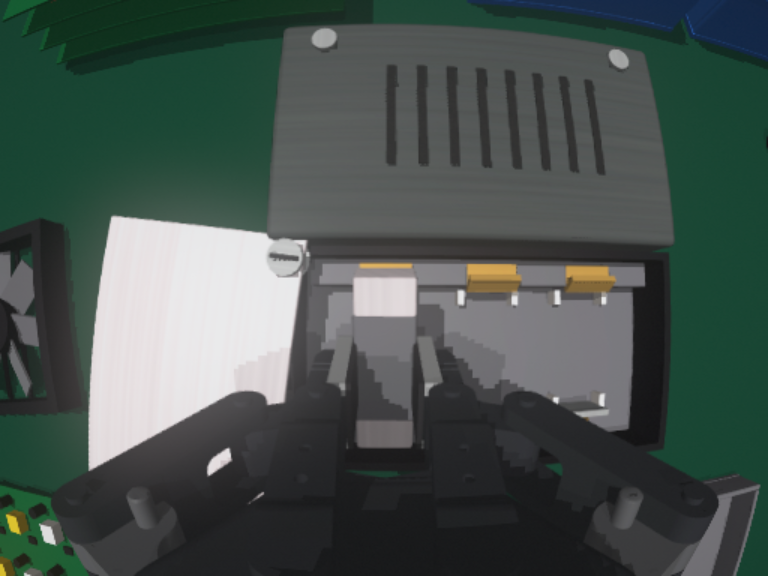

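{"api": "step_arm", "payload": {
  "rows": [
    {"offset": [0.003,0,-0.01],"delta_rot": [0,0,0],"claw": 10},
    {"offset": [0,0,-0.01],"delta_rot": [0,0,0],"claw": 10},
    {"offset": [0,0,0],"delta_rot": [0,0,0],"claw": 10},
    {"offset": [0,0,0],"delta_rot": [0,0,0],"claw": 10}
  ]
}}

```text
time: 20.3
tcp_pos: [590.1, 138.8, 63.5]
ee_rot: [[0.94, -0.024, 0.341], [-0.025, -1.0, -0.0], [0.341, -0.008, -0.94]]
contact_force: [-0.7, 0.1, -0.1]
gripper_width: 0.212
```

{"api": "step_arm", "payload": {
  "rows": [
    {"offset": [-0.0017,0,-0.008],"delta_rot": [0,0,0],"claw": 10},
    {"offset": [0,0,-0.008],"delta_rot": [0,0,0],"claw": 10},
    {"offset": [0,0,-0.006],"delta_rot": [0,0,0],"claw": 10},
    {"offset": [0,0,-0.003],"delta_rot": [0,0,0],"claw": 10},
    {"offset": [0,0,0],"delta_rot": [0,0,0],"claw": 10},
    {"offset": [0,0,0],"delta_rot": [0,0,0],"claw": 10}
  ]
}}

```text
time: 20.9
tcp_pos: [588.2, 139.0, 39.0]
ee_rot: [[0.939, -0.023, 0.342], [-0.025, -1.0, 0.0], [0.342, -0.009, -0.94]]
contact_force: [0.5, -1.0, 0.9]
gripper_width: 0.206
```

```bash
python3 - <<'E'
from h import *
s=status.get_obs(); R=s['ee_rot'];print(s['time'],s['q'].round(2),s['tcp_pos'],R.round(3),s['gripper_width'],s['contact_force'])
c=camera("wrist");  cv2.imwrite("pics/w15.png",cv2.resize(c["image"][:,:,::-1],(768,576)))
E
```

```text
20.9 [ 0.22 -0.14  1.84 -0.08  1.1   1.84] [588.15583345 139.00880501  39.02619481] [[ 0.939 -0.023  0.342]
 [-0.025 -1.     0.   ]
 [ 0.342 -0.009 -0.94 ]] 0.20565941607191002 [ 0.53271899 -1.0023838   0.91827801]
```

View pics/w15.png

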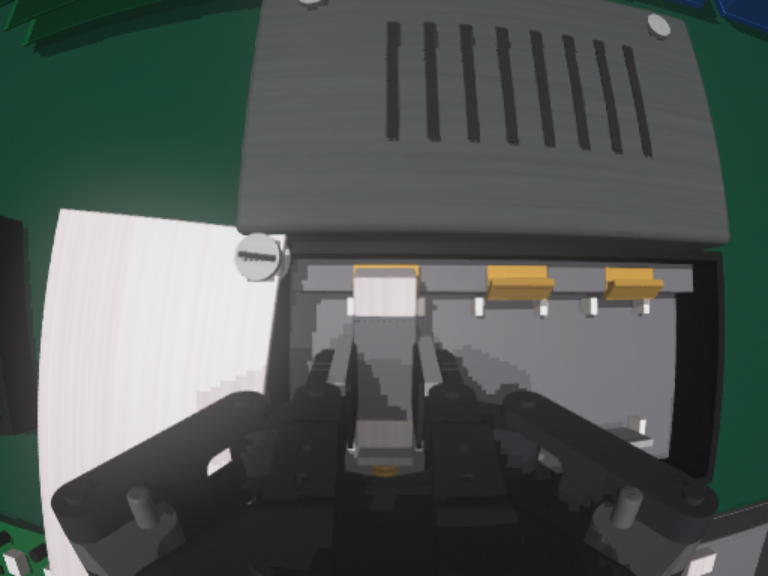

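The cell's spring end is in front of the plate, at (385,445). I'll push it back, then lower and level.

{"api": "step_arm", "payload": {
  "rows": [
    {"offset": [-0.003,0,0],"delta_rot": [0,0,0],"claw": 10},
    {"offset": [-0.003,0,0],"delta_rot": [0,0,0],"claw": 10},
    {"offset": [-0.003,0,0],"delta_rot": [0,0,0],"claw": 10},
    {"offset": [-0.003,0,0],"delta_rot": [0,0,0],"claw": 10},
    {"offset": [-0.001,0,-0.002],"delta_rot": [0,1,0],"claw": 10},
    {"offset": [-0.001,0,-0.002],"delta_rot": [0,1,0],"claw": 10},
    {"offset": [0,0,0],"delta_rot": [0,0,0],"claw": 10},
    {"offset": [0,0,0],"delta_rot": [0,0,0],"claw": 10}
  ]
}}

```text
time: 21.75
tcp_pos: [574.8, 138.9, 35.4]
ee_rot: [[0.95, -0.024, 0.31], [-0.025, -1.0, 0.0], [0.31, -0.008, -0.951]]
contact_force: [3.7, 0.1, 2.8]
gripper_width: 0.213
```

```bash
python3 - <<'E'
from h import *
s=status.get_obs(); R=s['ee_rot'];print(s['time'],s['q'].round(2),s['tcp_pos'],R.round(3),s['gripper_width'],s['contact_force'])
c=camera("wrist");  cv2.imwrite("pics/w16.png",cv2.resize(c["image"][:,:,::-1],(768,576)))
E
```

```text
21.75 [ 0.22 -0.14  1.84 -0.07  1.14  1.84] [574.75723126 138.93879545  35.40693598] [[ 0.95  -0.024  0.31 ]
 [-0.025 -1.     0.   ]
 [ 0.31  -0.008 -0.951]] 0.21345414554958642 [3.71427099 0.09813949 2.80519163]
```

View pics/w16.png

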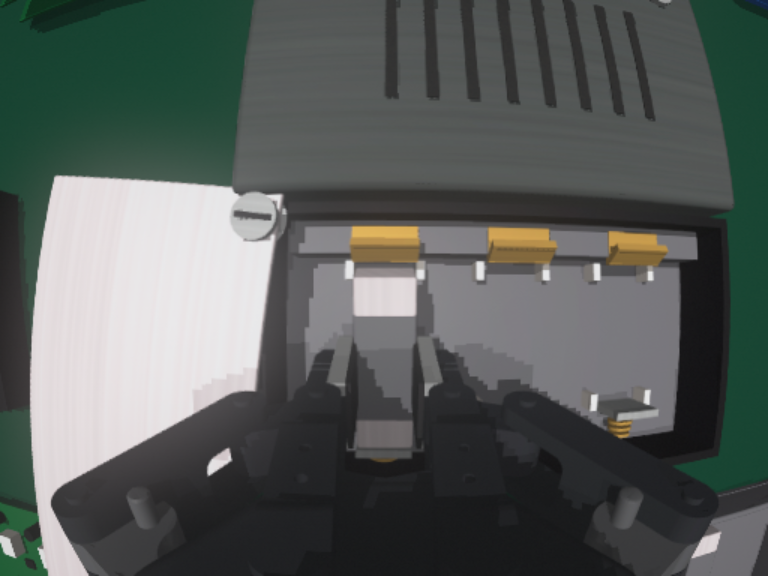

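{"api": "step_arm", "payload": {
  "rows": [
    {"offset": [0,0,-0.0019],"delta_rot": [0,2,0],"claw": 10},
    {"offset": [0,0,-0.0019],"delta_rot": [0,2,0],"claw": 10},
    {"offset": [0,0,-0.0019],"delta_rot": [0,2,0],"claw": 10},
    {"offset": [0,0,-0.0019],"delta_rot": [0,2,0],"claw": 10},
    {"offset": [0,0,-0.0019],"delta_rot": [0,2,0],"claw": 10},
    {"offset": [0,0,0],"delta_rot": [0,0,0],"claw": 10},
    {"offset": [0,0,0],"delta_rot": [0,0,0],"claw": 10}
  ]
}}

```text
time: 22.5
tcp_pos: [574.3, 138.9, 25.3]
ee_rot: [[0.99, -0.025, 0.139], [-0.025, -1.0, -0.0], [0.139, -0.003, -0.99]]
contact_force: [6.3, -0.4, 1.5]
gripper_width: 0.211
```

```bash
python3 - <<'E'
from h import *
s=status.get_obs(); R=s['ee_rot'];print(s['time'],s['tcp_pos'],R.round(3),s['gripper_width'],s['contact_force'])
c=camera("wrist");  crop(c,190,130,320,320,4,"pics/w17.png")
E
```

```text
22.5 [574.27348968 138.85571643  25.27713818] [[ 0.99  -0.025  0.139]
 [-0.025 -1.    -0.   ]
 [ 0.139 -0.003 -0.99 ]] 0.21077661854757163 [ 6.26640734 -0.44217086  1.50324811]
```

View pics/w17.png

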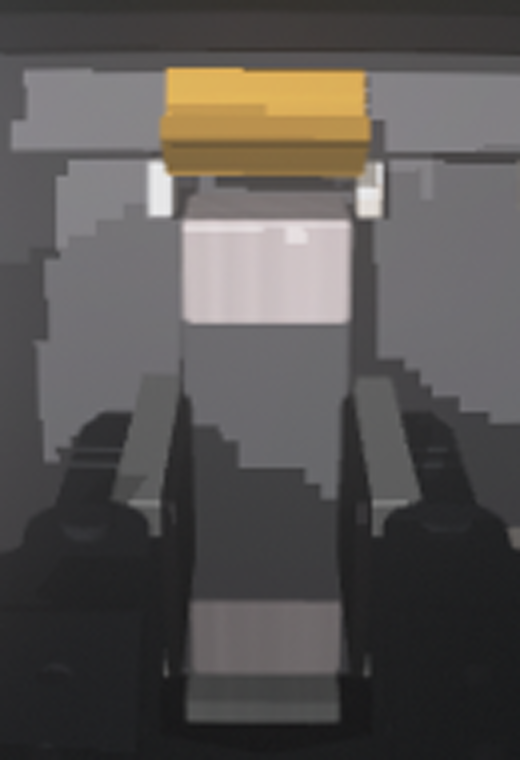

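{"api": "step_arm", "payload": {
  "rows": [
    {"offset": [0.0003,0,-0.0019],"delta_rot": [0,2,0],"claw": 10},
    {"offset": [0.0003,0,-0.0019],"delta_rot": [0,2,0],"claw": 10},
    {"offset": [0.0003,0,-0.0019],"delta_rot": [0,2,0],"claw": 10},
    {"offset": [0,0,-0.0015],"delta_rot": [0,2,0],"claw": 10},
    {"offset": [0,0,0],"delta_rot": [0,0,0],"claw": 10},
    {"offset": [0,0,0],"delta_rot": [0,0,0],"claw": 10}
  ]
}}

```text
time: 23.15
tcp_pos: [574.7, 138.9, 17.9]
ee_rot: [[1.0, -0.025, -0.0], [-0.025, -1.0, -0.0], [0.0, 0.0, -1.0]]
contact_force: [3.4, 0.3, 0.7]
gripper_width: 0.208
```

```bash
python3 - <<'E'
from h import *
s=status.get_obs(); R=s['ee_rot'];print(s['time'],s['tcp_pos'],R.round(3),s['gripper_width'],s['contact_force'])
c=camera("wrist");  crop(c,190,130,320,320,4,"pics/w18.png")
E
```

```text
23.15 [574.72133529 138.86965846  17.89150199] [[ 1.    -0.025 -0.   ]
 [-0.025 -1.    -0.   ]
 [ 0.     0.    -1.   ]] 0.20756062505622805 [3.35912485 0.2990052  0.66128748]
```

View pics/w18.png

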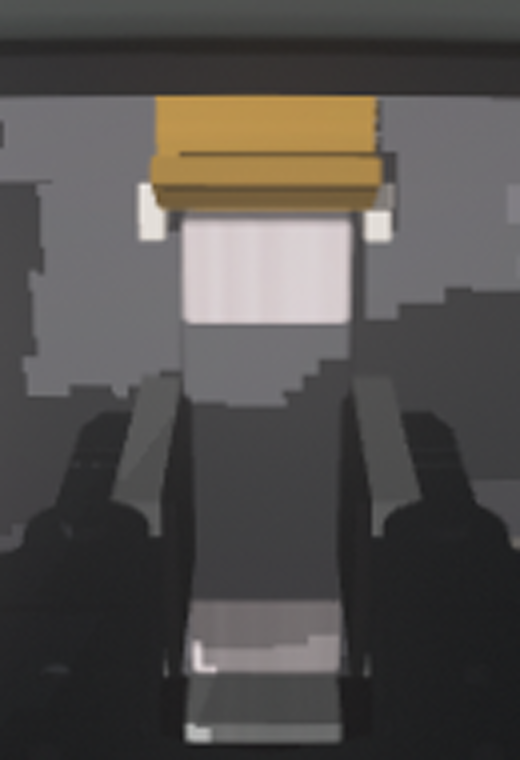

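Level and down, with the end just behind the lip. I'll slide it under the lip, then release.

{"api": "step_arm", "payload": {
  "rows": [
    {"offset": [0.002,0,0],"delta_rot": [0,0,0],"claw": 10},
    {"offset": [0.002,0,0],"delta_rot": [0,0,0],"claw": 10},
    {"offset": [0.001,0,0],"delta_rot": [0,0,0],"claw": 10},
    {"offset": [0,0,0],"delta_rot": [0,0,0],"claw": 38},
    {"offset": [0,0,0],"delta_rot": [0,0,0],"claw": 38},
    {"offset": [0,0,0],"delta_rot": [0,0,0],"claw": 38},
    {"offset": [0,0,0.02],"delta_rot": [0,0,0],"claw": 38},
    {"offset": [0,0,0.03],"delta_rot": [0,0,0],"claw": 38},
    {"offset": [0,0,0.03],"delta_rot": [0,0,0],"claw": 38},
    {"offset": [0,0,0.03],"delta_rot": [0,0,0],"claw": 38},
    {"offset": [-0.03,0,0.02],"delta_rot": [0,0,0],"claw": 38},
    {"offset": [0,0,0],"delta_rot": [0,0,0],"claw": 38}
  ]
}}

```text
time: 24.4
tcp_pos: [549.7, 139.6, 152.7]
ee_rot: [[1.0, -0.024, 0.005], [-0.024, -1.0, 0.002], [0.005, -0.002, -1.0]]
contact_force: [0.8, -0.2, -0.1]
gripper_width: 0.381
```

```bash
python3 - <<'E'
from h import *
s=status.get_obs(); R=s['ee_rot'];print(s['time'],s['tcp_pos'],R.round(3),s['gripper_width'],s['contact_force'])
c=camera("wrist");  cv2.imwrite("pics/w19.png",cv2.resize(c["image"][:,:,::-1],(768,576)))
E
```

```text
24.4 [549.72788013 139.63610945 152.69604793] [[ 1.    -0.024  0.005]
 [-0.024 -1.     0.002]
 [ 0.005 -0.002 -1.   ]] 0.3808530194110027 [ 0.76741618 -0.16023971 -0.06041621]
```

View pics/w19.png

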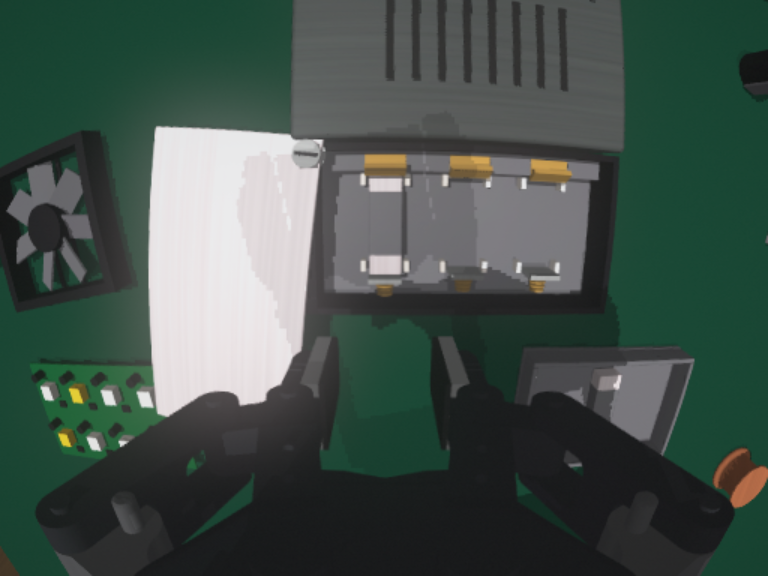

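```bash
python3 - <<'E'
from h import *
c=camera("wrist");  crop(c,210,95,410,205,4,"pics/w19c.png")
E
```

```text
(no output)
```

View pics/w19c.png

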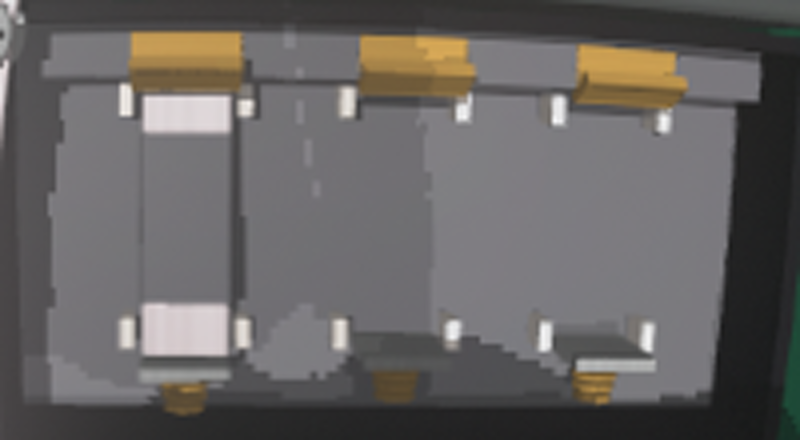

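Cell 1 is seated in bay 3: its lip end is under the brass and the plate is touching. Next is cell B.

{"api": "step_arm", "payload": {
  "rows": [
    {"offset": [0.0013,-0.0311,-0.002],"delta_rot": [0,0,6.26],"claw": 38},
    {"offset": [0.0013,-0.0311,-0.002],"delta_rot": [0,0,6.26],"claw": 38},
    {"offset": [0.0013,-0.0311,-0.002],"delta_rot": [0,0,6.26],"claw": 38},
    {"offset": [0.0013,-0.0311,-0.002],"delta_rot": [0,0,6.26],"claw": 38},
    {"offset": [0.0013,-0.0311,-0.002],"delta_rot": [0,0,6.26],"claw": 38},
    {"offset": [0.0013,-0.0311,-0.002],"delta_rot": [0,0,6.26],"claw": 38},
    {"offset": [0.0013,-0.0311,-0.002],"delta_rot": [0,0,6.26],"claw": 38},
    {"offset": [0.0013,-0.0311,-0.008],"delta_rot": [0,0,6.26],"claw": 38},
    {"offset": [0.0013,-0.0311,-0.012],"delta_rot": [0,0,6.26],"claw": 38},
    {"offset": [0.0013,-0.0311,-0.012],"delta_rot": [0,0,6.26],"claw": 38},
    {"offset": [0.0013,-0.0311,-0.012],"delta_rot": [0,0,6.26],"claw": 38},
    {"offset": [0.0013,-0.0311,-0.012],"delta_rot": [0,0,6.26],"claw": 38}
  ]
}}

```text
time: 25.7
tcp_pos: [565.0, -235.5, 75.3]
ee_rot: [[0.277, 0.961, -0.003], [0.961, -0.277, 0.001], [0.001, -0.003, -1.0]]
contact_force: [-0.7, 0.0, -0.6]
gripper_width: 0.383
```

{"api": "step_arm", "payload": {
  "rows": [
    {"offset": [0,0,0],"delta_rot": [0,0,0],"claw": 38},
    {"offset": [0,0,0],"delta_rot": [0,0,0],"claw": 38}
  ]
}}

```text
time: 25.9
tcp_pos: [564.7, -234.4, 75.7]
ee_rot: [[0.283, 0.959, -0.004], [0.959, -0.283, 0.002], [0.001, -0.004, -1.0]]
contact_force: [0.7, 0.4, 0.2]
gripper_width: 0.379
```

```bash
python3 - <<'E'
from h import *
s=status.get_obs(); R=s['ee_rot'];print(s['time'],s['q'].round(2),s['tcp_pos'],np.degrees(np.arctan2(R[1,0],R[0,0])))
c=camera("wrist");  cv2.imwrite("pics/w20.png",cv2.resize(c["image"][:,:,::-1],(768,576)))
np.save("cam20.npy",c,allow_pickle=True)
E
```

```text
25.9 [-0.45  0.15  1.44  0.    1.55 -0.16] [ 564.74350226 -234.44841912   75.65178362] 73.53312362501794
```

View pics/w20.png

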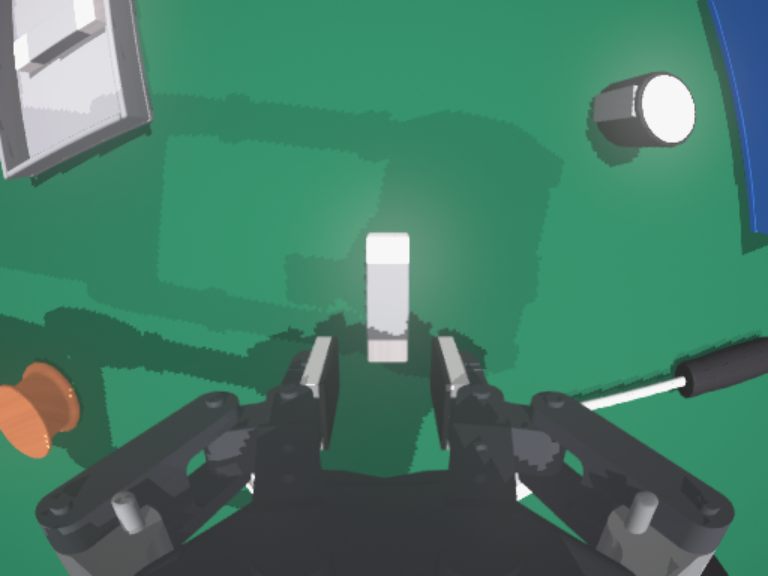

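Cell B is still in place, with top-face corners about (367,237), (409,237), (407,361) and (368,361).

```bash
python3 - <<'E'
from h import *
s=status.get_obs()
c=np.load("cam20.npy",allow_pickle=True).item()
ps=[(367,237),(409,237),(407,361),(368,361)]
P=np.array([unproj(c,p,14,"wrist",1.5)[:2] for p in ps]);print(P.mean(0),P.mean(0)-s['tcp_pos'][:2])
a=(P[0]+P[1]-P[2]-P[3])/2;print(np.hypot(*a),np.degrees(np.arctan2(a[1],a[0])))
E
```

```text
[ 566.20129609 -233.84497127] [0.94373635 0.0041572 ]
63.23717153316015 73.39494318466737
```

{"api": "step_arm", "payload": {
  "rows": [
    {"offset": [0.001,0,-0.015],"delta_rot": [0,0,0],"claw": 38},
    {"offset": [0,0,-0.02],"delta_rot": [0,0,0],"claw": 38},
    {"offset": [0,0,-0.02],"delta_rot": [0,0,0],"claw": 38},
    {"offset": [0,0,-0.012],"delta_rot": [0,0,0],"claw": 38},
    {"offset": [0,0,-0.004],"delta_rot": [0,0,0],"claw": 38},
    {"offset": [0,0,0],"delta_rot": [0,0,0],"claw": 10},
    {"offset": [0,0,0],"delta_rot": [0,0,0],"claw": 10},
    {"offset": [0,0,0],"delta_rot": [0,0,0],"claw": 10},
    {"offset": [0,0,0],"delta_rot": [0,0,0],"claw": 10},
    {"offset": [0,0,0],"delta_rot": [0,0,0],"claw": 10}
  ],
  "newtons": 60
}}

```text
time: 26.95
tcp_pos: [566.8, -234.4, 7.8]
ee_rot: [[0.281, 0.96, 0.001], [0.96, -0.281, -0.0], [-0.0, 0.001, -1.0]]
contact_force: [0.7, -0.3, -0.5]
gripper_width: 0.21
```

```bash
python3 - <<'E'
from h import *
s=status.get_obs(); R=s['ee_rot'];print(s['time'],s['tcp_pos'],np.degrees(np.arctan2(R[1,0],R[0,0])),s['gripper_width'])
c=camera("wrist"); crop(c,180,120,330,300,4,"pics/w21.png")
E
```

```text
26.95 [ 566.84834897 -234.40897773    7.81850375] 73.68469620533783 0.2095187235731465
```

View pics/w21.png

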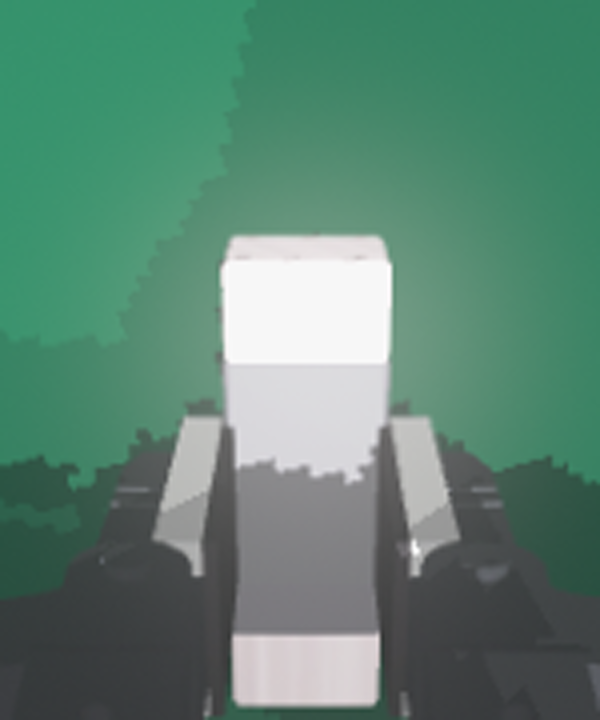

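{"api": "step_arm", "payload": {
  "rows": [
    {"offset": [0,0,0],"delta_rot": [0,0,0],"claw": 10},
    {"offset": [0,0,0],"delta_rot": [0,0,0],"claw": 10}
  ]
}}

```text
time: 27.2
tcp_pos: [566.6, -234.3, 7.2]
ee_rot: [[0.281, 0.96, 0.0], [0.96, -0.281, -0.0], [-0.0, 0.0, -1.0]]
contact_force: [-0.1, -0.6, 0.8]
gripper_width: 0.209
```

Grip is a bit shallow (TCP at 7 mm), so I'll regrip 3 mm lower.

{"api": "step_arm", "payload": {
  "rows": [
    {"offset": [0,0,0],"delta_rot": [0,0,0],"claw": 34},
    {"offset": [0,0,0],"delta_rot": [0,0,0],"claw": 34},
    {"offset": [0,0,-0.0035],"delta_rot": [0,0,0],"claw": 34},
    {"offset": [0,0,0],"delta_rot": [0,0,0],"claw": 34},
    {"offset": [0,0,0],"delta_rot": [0,0,0],"claw": 10},
    {"offset": [0,0,0],"delta_rot": [0,0,0],"claw": 10},
    {"offset": [0,0,0],"delta_rot": [0,0,0],"claw": 10},
    {"offset": [0,0,0],"delta_rot": [0,0,0],"claw": 10},
    {"offset": [0,0,0],"delta_rot": [0,0,0],"claw": 10}
  ]
}}

```text
time: 28.1
tcp_pos: [566.5, -234.2, 3.6]
ee_rot: [[0.281, 0.96, -0.0], [0.96, -0.281, 0.0], [0.0, -0.0, -1.0]]
contact_force: [0.5, -0.1, -0.6]
gripper_width: 0.214
```

```bash
python3 - <<'E'
from h import *
s=status.get_obs(); R=s['ee_rot'];print(s['time'],s['tcp_pos'],s['gripper_width'])
c=camera("wrist"); crop(c,180,120,330,300,4,"pics/w22.png")
for q in [(180+306/4,120+258/4),(180+306/4,120+706/4)]: print(R.T@(unproj(c,q,14,"wrist")-s['tcp_pos']))
E
```

```text
28.1 [ 566.51894557 -234.18939211    3.60379354] 0.2140854030154428
[ 32.72729923  -0.05377576 -10.39532477]
[-29.9615798   -0.08187236 -10.39699018]
```

View pics/w22.png

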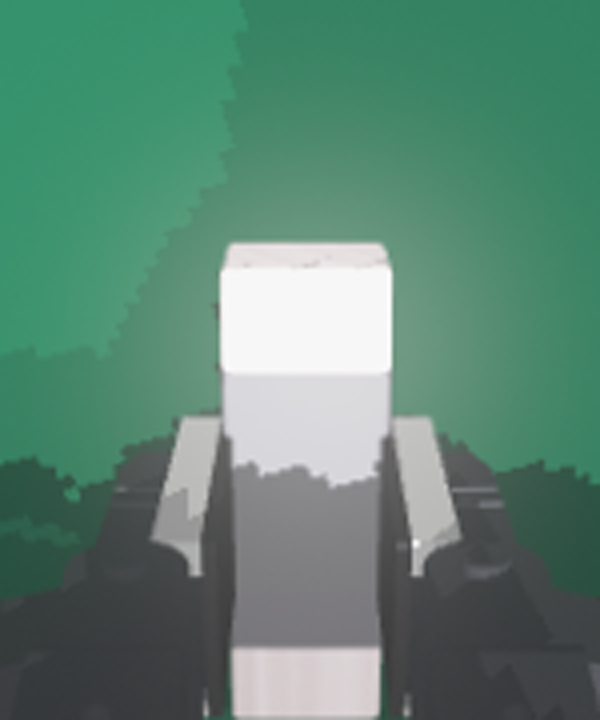

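{"api": "step_arm", "payload": {
  "rows": [
    {"offset": [0,0,0.015],"delta_rot": [0,0,0],"claw": 10},
    {"offset": [0,0,0.025],"delta_rot": [0,0,0],"claw": 10},
    {"offset": [0,0,0.03],"delta_rot": [0,0,0],"claw": 10},
    {"offset": [0,0,0.03],"delta_rot": [0,0,0],"claw": 10},
    {"offset": [0,0,0.02],"delta_rot": [0,0,0],"claw": 10}
  ]
}}

```text
time: 28.65
tcp_pos: [567.4, -234.6, 128.1]
ee_rot: [[0.281, 0.96, 0.004], [0.96, -0.281, -0.002], [-0.001, 0.004, -1.0]]
contact_force: [0.4, -0.3, -0.0]
gripper_width: 0.212
```

{"api": "step_arm", "payload": {
  "rows": [
    {"offset": [0.0017,0.0269,0],"delta_rot": [0,0,-6.25],"claw": 10},
    {"offset": [0.0017,0.0269,0],"delta_rot": [0,0,-6.25],"claw": 10},
    {"offset": [0.0017,0.0269,0],"delta_rot": [0,0,-6.25],"claw": 10},
    {"offset": [0.0017,0.0269,0],"delta_rot": [0,0,-6.25],"claw": 10},
    {"offset": [0.0017,0.0269,0],"delta_rot": [0,0,-6.25],"claw": 10},
    {"offset": [0.0017,0.0269,0],"delta_rot": [0,0,-6.25],"claw": 10},
    {"offset": [0.0017,0.0269,0],"delta_rot": [0,0,-6.25],"claw": 10},
    {"offset": [0.0017,0.0269,0],"delta_rot": [0,0,-6.25],"claw": 10},
    {"offset": [0.0017,0.0269,0],"delta_rot": [0,0,-6.25],"claw": 10},
    {"offset": [0.0017,0.0269,0],"delta_rot": [0,0,-6.25],"claw": 10},
    {"offset": [0.0017,0.0269,0],"delta_rot": [0,0,-6.25],"claw": 10},
    {"offset": [0.0017,0.0269,0],"delta_rot": [0,0,-6.25],"claw": 10}
  ]
}}

```text
time: 29.85
tcp_pos: [587.1, 89.7, 125.3]
ee_rot: [[1.0, -0.027, 0.002], [-0.027, -1.0, 0.0], [0.002, -0.0, -1.0]]
contact_force: [0.3, -0.2, 0.0]
gripper_width: 0.208
```

{"api": "step_arm", "payload": {
  "rows": [
    {"offset": [0,0,-0.01],"delta_rot": [0,-5,0],"claw": 10},
    {"offset": [0,0,-0.01],"delta_rot": [0,-5,0],"claw": 10},
    {"offset": [0,0,-0.01],"delta_rot": [0,-5,0],"claw": 10},
    {"offset": [0,0,-0.01],"delta_rot": [0,-5,0],"claw": 10},
    {"offset": [0,0,-0.01],"delta_rot": [0,0,0],"claw": 10},
    {"offset": [0,0,-0.01],"delta_rot": [0,0,0],"claw": 10},
    {"offset": [0,0,0],"delta_rot": [0,0,0],"claw": 10},
    {"offset": [0,0,0],"delta_rot": [0,0,0],"claw": 10}
  ]
}}

```text
time: 30.65
tcp_pos: [588.0, 88.5, 64.5]
ee_rot: [[0.939, -0.022, 0.342], [-0.023, -1.0, -0.0], [0.342, -0.008, -0.94]]
contact_force: [0.1, 0.7, -0.7]
gripper_width: 0.218
```

```bash
python3 - <<'E'
from h import *
s=status.get_obs(); R=s['ee_rot'];print(s['time'],s['q'].round(2),s['tcp_pos'],R.round(3),s['gripper_width'])
c=camera("wrist");  cv2.imwrite("pics/w23.png",cv2.resize(c["image"][:,:,::-1],(768,576)))
E
```

```text
30.65 [ 0.11 -0.19  1.84 -0.04  1.15  1.72] [587.95621144  88.48848195  64.5077758 ] [[ 0.939 -0.022  0.342]
 [-0.023 -1.    -0.   ]
 [ 0.342 -0.008 -0.94 ]] 0.2175548260093155
```

View pics/w23.png

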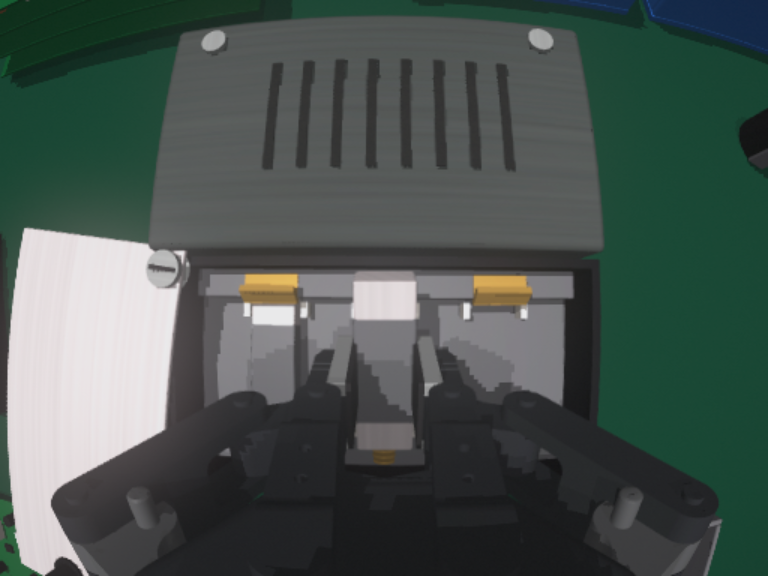

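{"api": "step_arm", "payload": {
  "rows": [
    {"offset": [-0.0005,0.0004,-0.008],"delta_rot": [0,0,0],"claw": 10},
    {"offset": [0,0,-0.008],"delta_rot": [0,0,0],"claw": 10},
    {"offset": [0,0,-0.006],"delta_rot": [0,0,0],"claw": 10},
    {"offset": [0,0,-0.004],"delta_rot": [0,0,0],"claw": 10},
    {"offset": [0,0,0],"delta_rot": [0,0,0],"claw": 10},
    {"offset": [0,0,0],"delta_rot": [0,0,0],"claw": 10}
  ]
}}

```text
time: 31.3
tcp_pos: [586.5, 89.0, 37.7]
ee_rot: [[0.939, -0.022, 0.342], [-0.023, -1.0, -0.0], [0.342, -0.008, -0.94]]
contact_force: [-0.0, -0.0, -0.5]
gripper_width: 0.212
```

```bash
python3 - <<'E'
from h import *
c=camera("wrist");  cv2.imwrite("pics/w24.png",cv2.resize(c["image"][:,:,::-1],(768,576)))
E
```

```text
(no output)
```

View pics/w24.png

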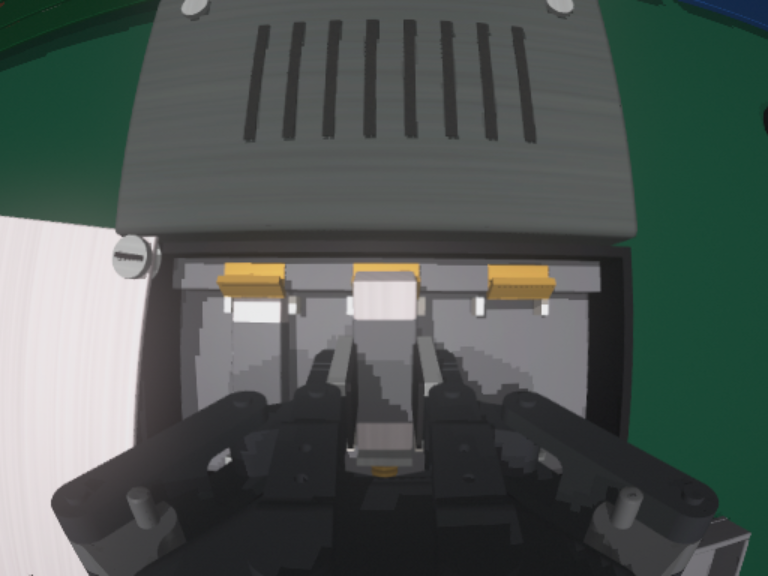

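Same situation as before, with the spring end in front of the plate. I'll push, then level.

{"api": "step_arm", "payload": {
  "rows": [
    {"offset": [-0.003,0,0],"delta_rot": [0,0,0],"claw": 10},
    {"offset": [-0.003,0,0],"delta_rot": [0,0,0],"claw": 10},
    {"offset": [-0.003,0,0],"delta_rot": [0,0,0],"claw": 10},
    {"offset": [-0.003,0,0],"delta_rot": [0,0,0],"claw": 10},
    {"offset": [-0.001,0,-0.002],"delta_rot": [0,1,0],"claw": 10},
    {"offset": [0,0,-0.002],"delta_rot": [0,1,0],"claw": 10},
    {"offset": [0,0,0],"delta_rot": [0,0,0],"claw": 10},
    {"offset": [0,0,0],"delta_rot": [0,0,0],"claw": 10}
  ]
}}

```text
time: 32.15
tcp_pos: [574.2, 88.9, 34.2]
ee_rot: [[0.951, -0.022, 0.31], [-0.023, -1.0, -0.0], [0.31, -0.007, -0.951]]
contact_force: [5.3, -0.3, 2.4]
gripper_width: 0.212
```

{"api": "step_arm", "payload": {
  "rows": [
    {"offset": [0,0,-0.0019],"delta_rot": [0,2,0],"claw": 10},
    {"offset": [0,0,-0.0019],"delta_rot": [0,2,0],"claw": 10},
    {"offset": [0,0,-0.0019],"delta_rot": [0,2,0],"claw": 10},
    {"offset": [0,0,-0.0019],"delta_rot": [0,2,0],"claw": 10},
    {"offset": [0,0,-0.0019],"delta_rot": [0,2,0],"claw": 10},
    {"offset": [0,0,0],"delta_rot": [0,0,0],"claw": 10},
    {"offset": [0,0,0],"delta_rot": [0,0,0],"claw": 10}
  ]
}}

```text
time: 32.85
tcp_pos: [573.8, 88.9, 24.1]
ee_rot: [[0.99, -0.023, 0.139], [-0.023, -1.0, -0.0], [0.139, -0.003, -0.99]]
contact_force: [4.0, -0.1, 1.9]
gripper_width: 0.208
```

```bash
python3 - <<'E'
from h import *
c=camera("wrist");  crop(c,190,130,320,320,4,"pics/w25.png")
E
```

```text
(no output)
```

View pics/w25.png

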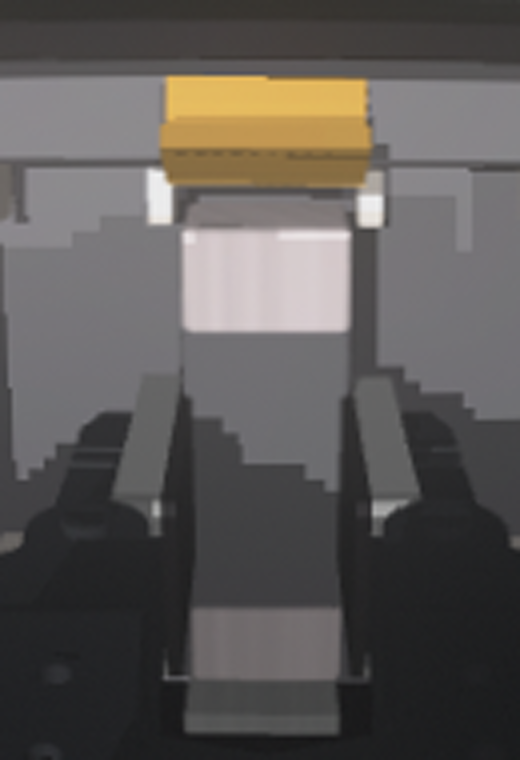

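{"api": "step_arm", "payload": {
  "rows": [
    {"offset": [0.0002,0,-0.0019],"delta_rot": [0,2,0],"claw": 10},
    {"offset": [0.0002,0,-0.0019],"delta_rot": [0,2,0],"claw": 10},
    {"offset": [0,0,-0.0019],"delta_rot": [0,2,0],"claw": 10},
    {"offset": [0,0,-0.0013],"delta_rot": [0,2,0],"claw": 10},
    {"offset": [0,0,0],"delta_rot": [0,0,0],"claw": 10},
    {"offset": [0,0,0],"delta_rot": [0,0,0],"claw": 10}
  ]
}}

```text
time: 33.5
tcp_pos: [574.1, 88.9, 17.6]
ee_rot: [[1.0, -0.023, 0.001], [-0.023, -1.0, -0.0], [0.001, 0.0, -1.0]]
contact_force: [3.9, -0.7, 3.9]
gripper_width: 0.214
```

```bash
python3 - <<'E'
from h import *
c=camera("wrist");  crop(c,190,130,320,320,4,"pics/w26.png")
E
```

```text
(no output)
```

View pics/w26.png

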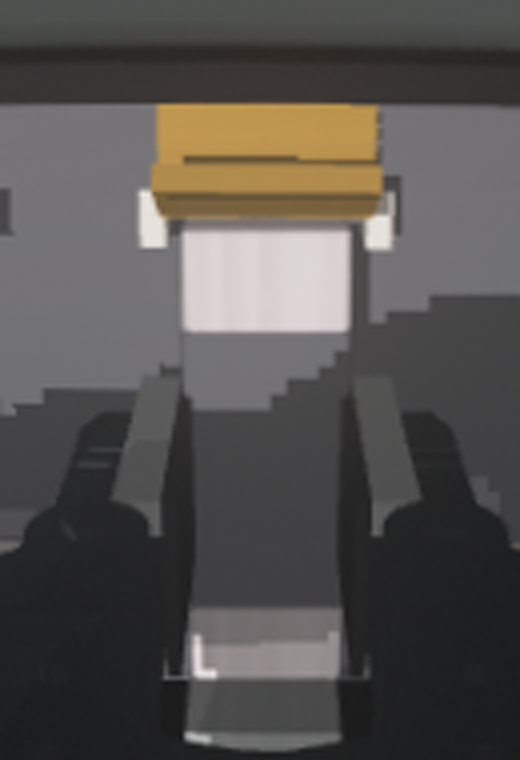

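{"api": "step_arm", "payload": {
  "rows": [
    {"offset": [0.002,0,0],"delta_rot": [0,0,0],"claw": 10},
    {"offset": [0.002,0,0],"delta_rot": [0,0,0],"claw": 10},
    {"offset": [0.001,0,0],"delta_rot": [0,0,0],"claw": 10},
    {"offset": [0,0,0],"delta_rot": [0,0,0],"claw": 36},
    {"offset": [0,0,0],"delta_rot": [0,0,0],"claw": 36},
    {"offset": [0,0,0],"delta_rot": [0,0,0],"claw": 36},
    {"offset": [0,0,0.02],"delta_rot": [0,0,0],"claw": 36},
    {"offset": [0,0,0.03],"delta_rot": [0,0,0],"claw": 36},
    {"offset": [0,0,0.03],"delta_rot": [0,0,0],"claw": 36},
    {"offset": [0,0,0.03],"delta_rot": [0,0,0],"claw": 36},
    {"offset": [-0.03,0,0.02],"delta_rot": [0,0,0],"claw": 36},
    {"offset": [0,0,0],"delta_rot": [0,0,0],"claw": 36}
  ]
}}

```text
time: 34.75
tcp_pos: [548.5, 89.4, 151.1]
ee_rot: [[1.0, -0.022, 0.005], [-0.022, -1.0, 0.001], [0.005, -0.001, -1.0]]
contact_force: [1.0, 0.3, 0.1]
gripper_width: 0.358
```

```bash
python3 - <<'E'
from h import *
s=status.get_obs(); print(s['time'],s['tcp_pos'])
c=camera("wrist");  crop(c,160,95,360,205,4,"pics/w27.png")
E
```

```text
34.75 [548.50017246  89.37495688 151.08504599]
```

View pics/w27.png

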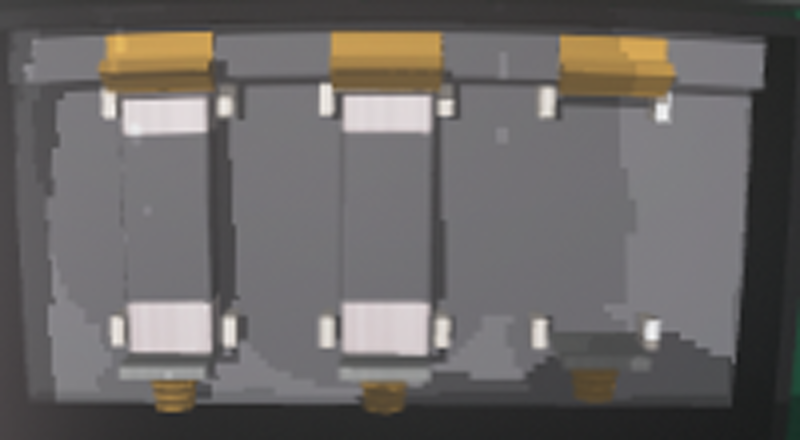

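Both seated. Now the last cell, C.

{"api": "step_arm", "payload": {
  "rows": [
    {"offset": [0.0042,-0.0314,0],"delta_rot": [0,0,7.75],"claw": 36},
    {"offset": [0.0042,-0.0314,0],"delta_rot": [0,0,7.75],"claw": 36},
    {"offset": [0.0042,-0.0314,0],"delta_rot": [0,0,7.75],"claw": 36},
    {"offset": [0.0042,-0.0314,0],"delta_rot": [0,0,7.75],"claw": 36},
    {"offset": [0.0042,-0.0314,0],"delta_rot": [0,0,7.75],"claw": 36},
    {"offset": [0.0042,-0.0314,0],"delta_rot": [0,0,7.75],"claw": 36},
    {"offset": [0.0042,-0.0314,0],"delta_rot": [0,0,7.75],"claw": 36},
    {"offset": [0.0042,-0.0314,0],"delta_rot": [0,0,7.75],"claw": 36},
    {"offset": [0.0042,-0.0314,0],"delta_rot": [0,0,7.75],"claw": 36},
    {"offset": [0.0042,-0.0314,-0.01],"delta_rot": [0,0,7.75],"claw": 36},
    {"offset": [0.0042,-0.0314,-0.01],"delta_rot": [0,0,7.75],"claw": 36},
    {"offset": [0.0042,-0.0314,-0.01],"delta_rot": [0,0,7.75],"claw": 36}
  ]
}}

```text
time: 36.0
tcp_pos: [599.0, -289.0, 114.2]
ee_rot: [[-0.035, 0.999, -0.003], [0.999, 0.035, 0.001], [0.002, -0.003, -1.0]]
contact_force: [0.2, 0.5, -0.8]
gripper_width: 0.357
```

{"api": "step_arm", "payload": {
  "rows": [
    {"offset": [0.0042,-0.0314,-0.015],"delta_rot": [0,0,7.75],"claw": 36},
    {"offset": [0.0042,-0.0314,-0.015],"delta_rot": [0,0,7.75],"claw": 36},
    {"offset": [0,0,0],"delta_rot": [0,0,0],"claw": 36},
    {"offset": [0,0,0],"delta_rot": [0,0,0],"claw": 36},
    {"offset": [0,0,0],"delta_rot": [0,0,0],"claw": 36}
  ]
}}

```text
time: 36.5
tcp_pos: [607.8, -349.8, 86.7]
ee_rot: [[-0.295, 0.956, -0.001], [0.956, 0.295, 0.001], [0.001, -0.0, -1.0]]
contact_force: [1.3, -0.3, 1.3]
gripper_width: 0.365
```

```bash
python3 - <<'E'
from h import *
s=status.get_obs(); R=s['ee_rot'];print(s['time'],s['q'].round(2),s['tcp_pos'],np.degrees(np.arctan2(R[1,0],R[0,0])))
c=camera("wrist");  cv2.imwrite("pics/w28.png",cv2.resize(c["image"][:,:,::-1],(768,576)))
np.save("cam28.npy",c,allow_pickle=True)
E
```

```text
36.5 [-0.57  0.38  1.15  0.    1.61 -0.87] [ 607.83809048 -349.80048008   86.66665465] 107.15243070557715
```

View pics/w28.png

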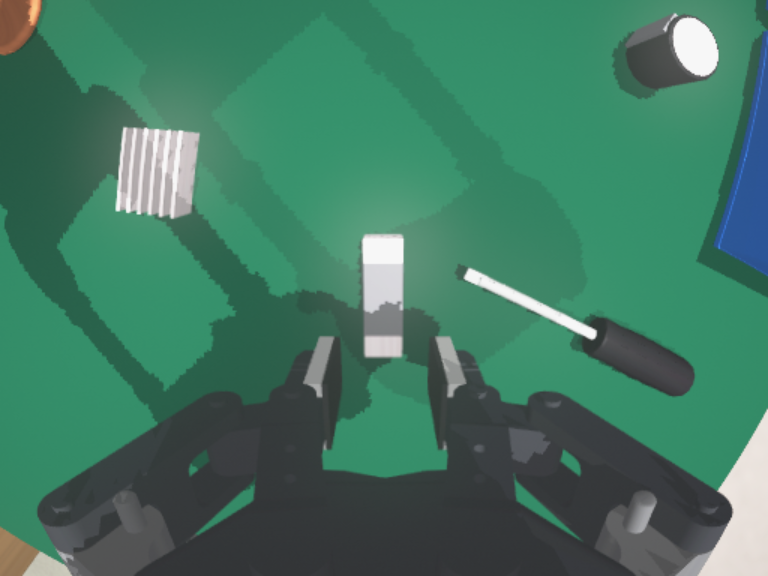

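```bash
python3 - <<'E'
from h import *
s=status.get_obs()
c=np.load("cam28.npy",allow_pickle=True).item()
ps=[(362,238),(404,238),(402,357),(364,357)]
P=np.array([unproj(c,p,14,"wrist",1.5)[:2] for p in ps]);print(P.mean(0),P.mean(0)-s['tcp_pos'][:2])
a=(P[0]+P[1]-P[2]-P[3])/2;print(np.hypot(*a),np.degrees(np.arctan2(a[1],a[0])))
E
```

```text
[ 607.2038717  -351.53976596] [-0.88282086 -1.86206969]
63.76197445045461 107.05248442946949
```

{"api": "step_arm", "payload": {
  "rows": [
    {"offset": [-0.0009,-0.0019,-0.02],"delta_rot": [0,0,0],"claw": 36},
    {"offset": [0,0,-0.02],"delta_rot": [0,0,0],"claw": 36},
    {"offset": [0,0,-0.02],"delta_rot": [0,0,0],"claw": 36},
    {"offset": [0,0,-0.012],"delta_rot": [0,0,0],"claw": 36},
    {"offset": [0,0,-0.005],"delta_rot": [0,0,0],"claw": 36},
    {"offset": [0,0,-0.003],"delta_rot": [0,0,0],"claw": 36},
    {"offset": [0,0,0],"delta_rot": [0,0,0],"claw": 36},
    {"offset": [0,0,0],"delta_rot": [0,0,0],"claw": 36}
  ]
}}

```text
time: 37.35
tcp_pos: [607.4, -352.8, 8.6]
ee_rot: [[-0.296, 0.955, 0.002], [0.955, 0.296, -0.001], [-0.001, 0.001, -1.0]]
contact_force: [-0.1, -0.4, 0.2]
gripper_width: 0.36
```

{"api": "step_arm", "payload": {
  "rows": [
    {"offset": [0,0.001,-0.0045],"delta_rot": [0,0,0],"claw": 36},
    {"offset": [0,0,0],"delta_rot": [0,0,0],"claw": 36},
    {"offset": [0,0,0],"delta_rot": [0,0,0],"claw": 10},
    {"offset": [0,0,0],"delta_rot": [0,0,0],"claw": 10},
    {"offset": [0,0,0],"delta_rot": [0,0,0],"claw": 10},
    {"offset": [0,0,0],"delta_rot": [0,0,0],"claw": 10},
    {"offset": [0,0,0],"delta_rot": [0,0,0],"claw": 10}
  ]
}}

```text
time: 38.05
tcp_pos: [606.9, -351.6, 2.9]
ee_rot: [[-0.295, 0.955, 0.0], [0.955, 0.295, -0.0], [-0.0, 0.0, -1.0]]
contact_force: [0.6, -1.0, 0.6]
gripper_width: 0.212
```

```bash
python3 - <<'E'
from h import *
s=status.get_obs(); R=s['ee_rot'];print(s['time'],s['tcp_pos'],s['gripper_width'])
c=camera("wrist"); crop(c,180,120,330,300,4,"pics/w29.png")
for q in [(180+306/4,120+266/4),(180+306/4,120+714/4)]: print(R.T@(unproj(c,q,14,"wrist")-s['tcp_pos']))
E
```

```text
38.05 [ 606.85417257 -351.61308091    2.88414379] 0.21221255531329403
[ 32.17816611  -0.23540819 -11.12414487]
[-30.57751493  -0.25997177 -11.10806069]
```

View pics/w29.png

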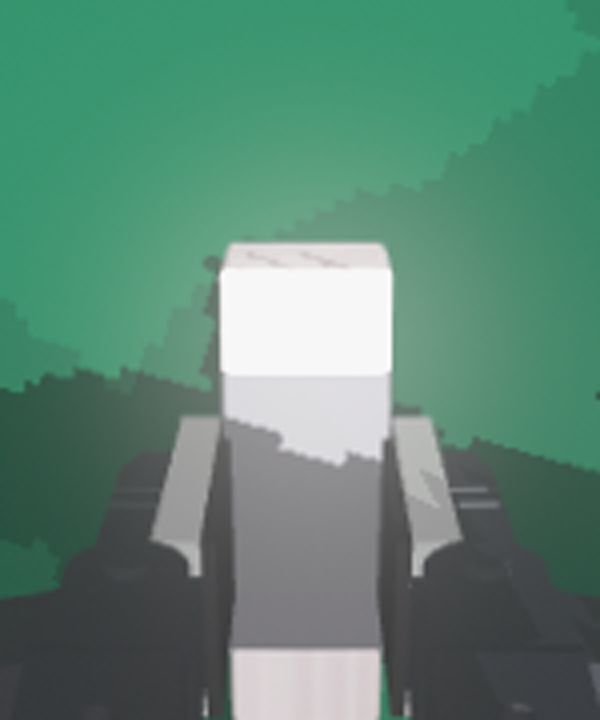

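{"api": "step_arm", "payload": {
  "rows": [
    {"offset": [0,0,0.015],"delta_rot": [0,0,0],"claw": 10},
    {"offset": [0,0,0.025],"delta_rot": [0,0,0],"claw": 10},
    {"offset": [0,0,0.03],"delta_rot": [0,0,0],"claw": 10},
    {"offset": [0,0,0.03],"delta_rot": [0,0,0],"claw": 10},
    {"offset": [0,0,0.022],"delta_rot": [0,0,0],"claw": 10}
  ]
}}

```text
time: 38.6
tcp_pos: [607.2, -351.8, 128.6]
ee_rot: [[-0.296, 0.955, 0.003], [0.955, 0.296, -0.002], [-0.002, 0.002, -1.0]]
contact_force: [-0.6, -0.8, 0.2]
gripper_width: 0.212
```

{"api": "step_arm", "payload": {
  "rows": [
    {"offset": [-0.0015,0.0279,0],"delta_rot": [0,0,-7.75],"claw": 10},
    {"offset": [-0.0015,0.0279,0],"delta_rot": [0,0,-7.75],"claw": 10},
    {"offset": [-0.0015,0.0279,0],"delta_rot": [0,0,-7.75],"claw": 10},
    {"offset": [-0.0015,0.0279,0],"delta_rot": [0,0,-7.75],"claw": 10},
    {"offset": [-0.0015,0.0279,0],"delta_rot": [0,0,-7.75],"claw": 10},
    {"offset": [-0.0015,0.0279,0],"delta_rot": [0,0,-7.75],"claw": 10},
    {"offset": [-0.0015,0.0279,0],"delta_rot": [0,0,-7.75],"claw": 10},
    {"offset": [-0.0015,0.0279,0],"delta_rot": [0,0,-7.75],"claw": 10},
    {"offset": [-0.0015,0.0279,0],"delta_rot": [0,0,-7.75],"claw": 10},
    {"offset": [-0.0015,0.0279,0],"delta_rot": [0,0,-7.75],"claw": 10},
    {"offset": [-0.0015,0.0279,0],"delta_rot": [0,0,-7.75],"claw": 10},
    {"offset": [-0.0015,0.0279,0],"delta_rot": [0,0,-7.75],"claw": 10}
  ]
}}

```text
time: 39.8
tcp_pos: [588.7, -15.6, 126.0]
ee_rot: [[0.971, 0.24, 0.001], [0.24, -0.971, -0.0], [0.001, 0.0, -1.0]]
contact_force: [0.4, -1.2, -0.3]
gripper_width: 0.214
```

{"api": "step_arm", "payload": {
  "rows": [
    {"offset": [-0.0015,0.0279,0],"delta_rot": [0,0,-7.75],"claw": 10},
    {"offset": [-0.0015,0.0279,0],"delta_rot": [0,0,-7.75],"claw": 10},
    {"offset": [0,0,-0.01],"delta_rot": [0,-5,0],"claw": 10},
    {"offset": [0,0,-0.01],"delta_rot": [0,-5,0],"claw": 10},
    {"offset": [0,0,-0.01],"delta_rot": [0,-5,0],"claw": 10},
    {"offset": [0,0,-0.01],"delta_rot": [0,-5,0],"claw": 10},
    {"offset": [0,0,-0.01],"delta_rot": [0,0,0],"claw": 10},
    {"offset": [0,0,-0.01],"delta_rot": [0,0,0],"claw": 10},
    {"offset": [0,0,0],"delta_rot": [0,0,0],"claw": 10},
    {"offset": [0,0,0],"delta_rot": [0,0,0],"claw": 10}
  ]
}}

```text
time: 40.8
tcp_pos: [586.7, 39.0, 65.5]
ee_rot: [[0.94, -0.022, 0.342], [-0.023, -1.0, -0.0], [0.342, -0.008, -0.94]]
contact_force: [-0.3, 0.3, -0.4]
gripper_width: 0.211
```

```bash
python3 - <<'E'
from h import *
s=status.get_obs(); R=s['ee_rot'];print(s['time'],s['q'].round(2),s['tcp_pos'],R.round(3),s['gripper_width'])
c=camera("wrist");  cv2.imwrite("pics/w30.png",cv2.resize(c["image"][:,:,::-1],(768,576)))
E
```

```text
40.8 [ 0.01 -0.22  1.86 -0.    1.15  1.61] [586.71632448  38.98537856  65.4546377 ] [[ 0.94  -0.022  0.342]
 [-0.023 -1.    -0.   ]
 [ 0.342 -0.008 -0.94 ]] 0.21144674280373812
```

View pics/w30.png

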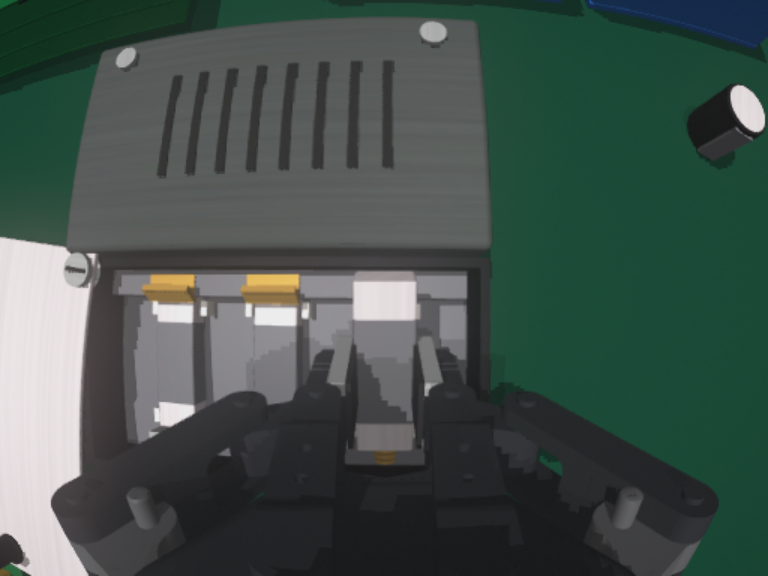

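{"api": "step_arm", "payload": {
  "rows": [
    {"offset": [-0.0003,0,-0.008],"delta_rot": [0,0,0],"claw": 10},
    {"offset": [0,0,-0.008],"delta_rot": [0,0,0],"claw": 10},
    {"offset": [0,0,-0.007],"delta_rot": [0,0,0],"claw": 10},
    {"offset": [0,0,-0.0045],"delta_rot": [0,0,0],"claw": 10},
    {"offset": [0,0,0],"delta_rot": [0,0,0],"claw": 10},
    {"offset": [0,0,0],"delta_rot": [0,0,0],"claw": 10}
  ]
}}

```text
time: 41.45
tcp_pos: [585.4, 39.1, 37.1]
ee_rot: [[0.94, -0.021, 0.342], [-0.023, -1.0, 0.0], [0.342, -0.008, -0.94]]
contact_force: [0.4, -0.3, -0.3]
gripper_width: 0.214
```

```bash
python3 - <<'E'
from h import *
c=camera("wrist");  cv2.imwrite("pics/w31.png",cv2.resize(c["image"][:,:,::-1],(768,576)))
E
```

```text
(no output)
```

View pics/w31.png

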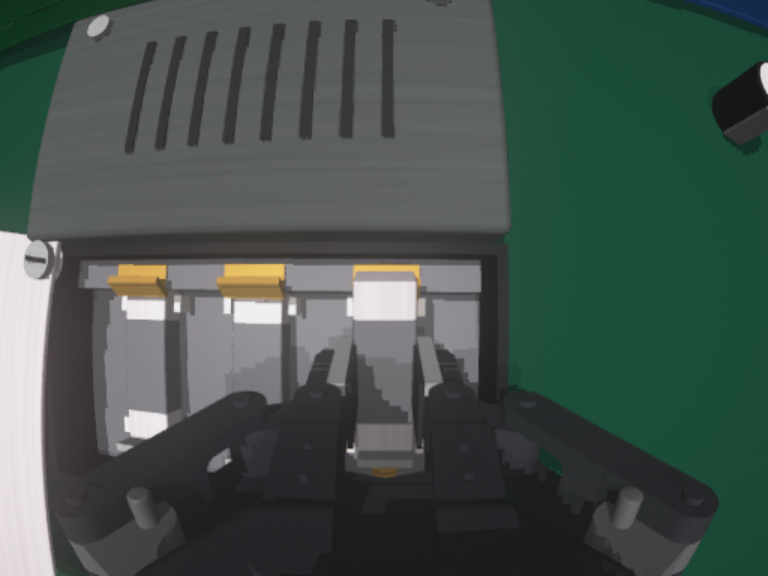

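{"api": "step_arm", "payload": {
  "rows": [
    {"offset": [-0.003,0,0],"delta_rot": [0,0,0],"claw": 10},
    {"offset": [-0.003,0,0],"delta_rot": [0,0,0],"claw": 10},
    {"offset": [-0.003,0,0],"delta_rot": [0,0,0],"claw": 10},
    {"offset": [-0.003,0,0],"delta_rot": [0,0,0],"claw": 10},
    {"offset": [-0.001,0,-0.002],"delta_rot": [0,1,0],"claw": 10},
    {"offset": [0,0,-0.002],"delta_rot": [0,1,0],"claw": 10},
    {"offset": [0,0,0],"delta_rot": [0,0,0],"claw": 10},
    {"offset": [0,0,0],"delta_rot": [0,0,0],"claw": 10}
  ]
}}

```text
time: 42.3
tcp_pos: [573.1, 38.9, 33.6]
ee_rot: [[0.951, -0.022, 0.31], [-0.023, -1.0, -0.0], [0.31, -0.007, -0.951]]
contact_force: [4.1, 0.0, 1.6]
gripper_width: 0.209
```

{"api": "step_arm", "payload": {
  "rows": [
    {"offset": [0,0,-0.0019],"delta_rot": [0,2,0],"claw": 10},
    {"offset": [0,0,-0.0019],"delta_rot": [0,2,0],"claw": 10},
    {"offset": [0,0,-0.0019],"delta_rot": [0,2,0],"claw": 10},
    {"offset": [0,0,-0.0019],"delta_rot": [0,2,0],"claw": 10},
    {"offset": [0,0,-0.0019],"delta_rot": [0,2,0],"claw": 10},
    {"offset": [0,0,0],"delta_rot": [0,0,0],"claw": 10},
    {"offset": [0,0,0],"delta_rot": [0,0,0],"claw": 10}
  ]
}}

```text
time: 43.0
tcp_pos: [572.7, 39.0, 23.6]
ee_rot: [[0.99, -0.023, 0.139], [-0.023, -1.0, -0.0], [0.139, -0.003, -0.99]]
contact_force: [4.2, 1.0, 2.1]
gripper_width: 0.212
```

```bash
python3 - <<'E'
from h import *
c=camera("wrist");  crop(c,190,130,320,320,4,"pics/w32.png")
E
```

```text
(no output)
```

View pics/w32.png

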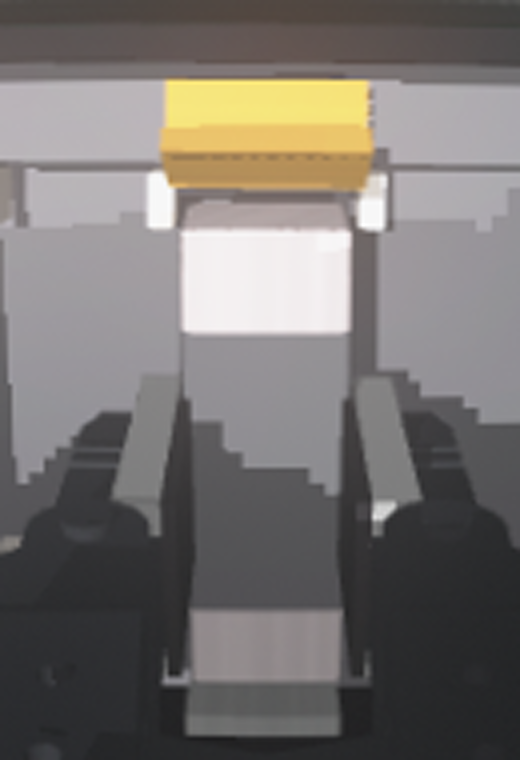

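{"api": "step_arm", "payload": {
  "rows": [
    {"offset": [0.0002,0,-0.0019],"delta_rot": [0,2,0],"claw": 10},
    {"offset": [0.0002,0,-0.0019],"delta_rot": [0,2,0],"claw": 10},
    {"offset": [0,0,-0.0019],"delta_rot": [0,2,0],"claw": 10},
    {"offset": [0,0,-0.0013],"delta_rot": [0,2,0],"claw": 10},
    {"offset": [0,0,0],"delta_rot": [0,0,0],"claw": 10},
    {"offset": [0,0,0],"delta_rot": [0,0,0],"claw": 10}
  ]
}}

```text
time: 43.65
tcp_pos: [573.0, 39.0, 16.8]
ee_rot: [[1.0, -0.023, 0.001], [-0.023, -1.0, -0.0], [0.001, 0.0, -1.0]]
contact_force: [3.9, -1.0, 2.2]
gripper_width: 0.213
```

```bash
python3 - <<'E'
from h import *
c=camera("wrist");  crop(c,190,130,320,320,4,"pics/w33.png")
E
```

```text
(no output)
```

View pics/w33.png

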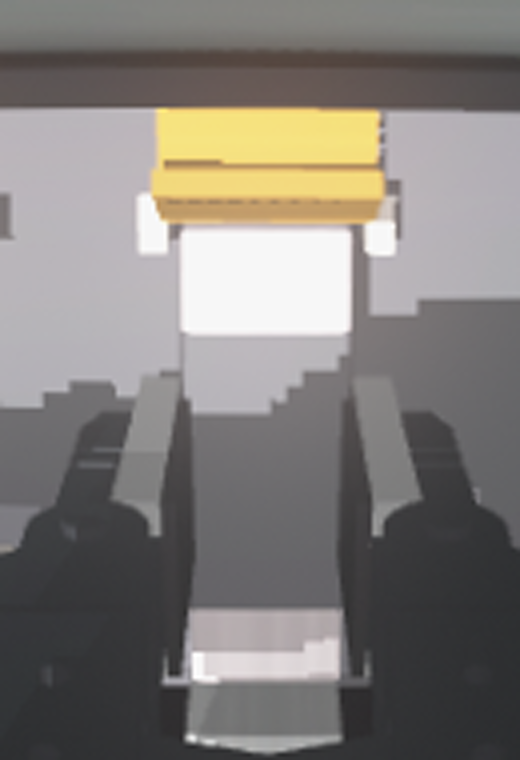

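{"api": "step_arm", "payload": {
  "rows": [
    {"offset": [0.002,0,0],"delta_rot": [0,0,0],"claw": 10},
    {"offset": [0.002,0,0],"delta_rot": [0,0,0],"claw": 10},
    {"offset": [0.001,0,0],"delta_rot": [0,0,0],"claw": 10},
    {"offset": [0,0,0],"delta_rot": [0,0,0],"claw": 36},
    {"offset": [0,0,0],"delta_rot": [0,0,0],"claw": 36},
    {"offset": [0,0,0],"delta_rot": [0,0,0],"claw": 36},
    {"offset": [0,0,0.02],"delta_rot": [0,0,0],"claw": 36},
    {"offset": [0,0,0.03],"delta_rot": [0,0,0],"claw": 36},
    {"offset": [0,0,0.03],"delta_rot": [0,0,0],"claw": 36},
    {"offset": [0,0,0.03],"delta_rot": [0,0,0],"claw": 36},
    {"offset": [-0.03,0.03,0.02],"delta_rot": [0,0,0],"claw": 36},
    {"offset": [0,0,0],"delta_rot": [0,0,0],"claw": 36}
  ]
}}

```text
time: 44.9
tcp_pos: [547.5, 71.5, 150.8]
ee_rot: [[1.0, -0.021, 0.005], [-0.021, -1.0, 0.002], [0.005, -0.002, -1.0]]
contact_force: [0.9, -0.0, 0.4]
gripper_width: 0.359
```

```bash
python3 - <<'E'
from h import *
s=status.get_obs(); print(s['time'],s['tcp_pos'],s['q'].round(2))
c=camera("wrist");  crop(c,160,95,360,205,4,"pics/w34.png");cv2.imwrite("pics/w34f.png",cv2.resize(c["image"][:,:,::-1],(768,576)))
np.save("cam34.npy",c,allow_pickle=True)
E
```

```text
44.9 [547.45641578  71.54244245 150.8169564 ] [ 0.07 -0.04  1.51  0.    1.67  1.66]
```

View pics/w34.png

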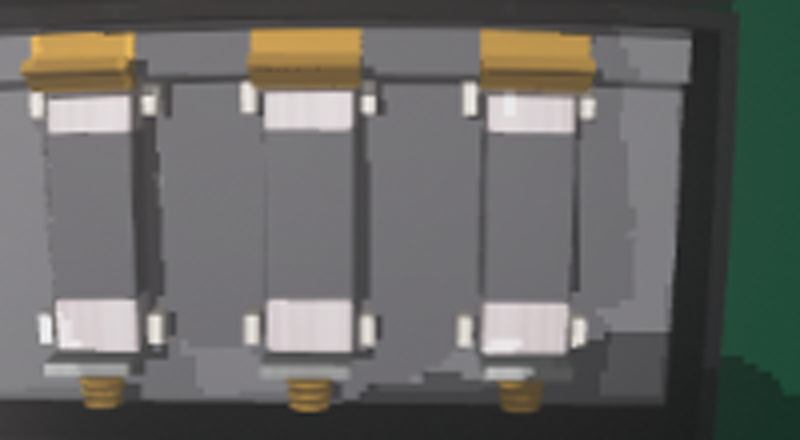

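View pics/w34f.png

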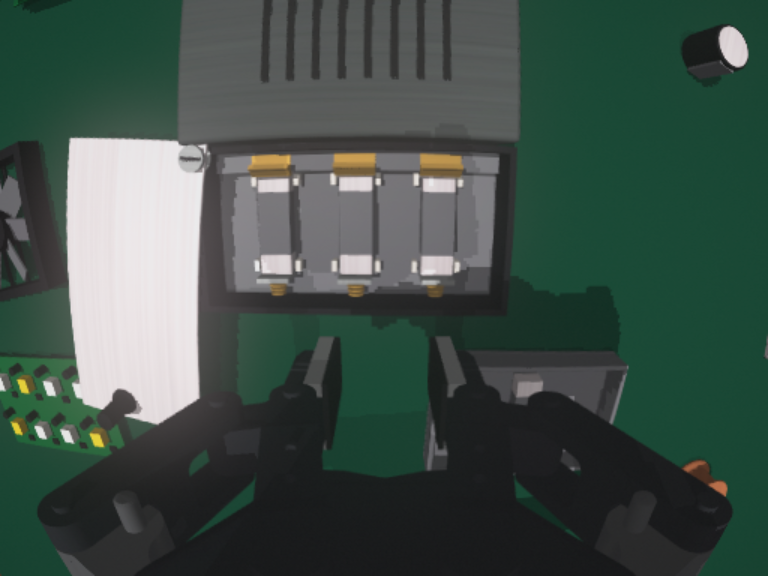

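```bash
python3 - <<'E'
from h import *
from plan import BAY
c=np.load("cam34.npy",allow_pickle=True).item()
for b,(l,r,y,lt,rt) in {3:(57,140,352,48,131),2:(265,352,352,263,352),1:(481,568,353,487,575)}.items():
    a=(unproj(c,(160+l/4,95+y/4),28,"wrist")+unproj(c,(160+r/4,95+y/4),28,"wrist"))/2
    d=(unproj(c,(160+lt/4,95+95/4),28,"wrist")+unproj(c,(160+rt/4,95+95/4),28,"wrist"))/2
    print(b,(a[:2]-BAY[b]).round(1),(d[:2]-BAY[b]).round(1))
E
```

```text
3 [-32.6  -0.3] [27.4 -2.2]
2 [-32.7  -0.1] [26.3 -1.8]
1 [-32.8  -0.1] [26.6 -1.6]
```

All three cells sit equally at the stop wall (spring ends -32.7 mm on each). Now the cover knob.

{"api": "step_arm", "payload": {
  "rows": [
    {"offset": [-0.0106,0.0239,-0.001],"delta_rot": [0,0,0],"claw": 50},
    {"offset": [-0.0106,0.0239,-0.001],"delta_rot": [0,0,0],"claw": 50},
    {"offset": [-0.0106,0.0239,-0.001],"delta_rot": [0,0,0],"claw": 50},
    {"offset": [-0.0106,0.0239,-0.001],"delta_rot": [0,0,0],"claw": 50},
    {"offset": [-0.0106,0.0239,-0.001],"delta_rot": [0,0,0],"claw": 50},
    {"offset": [-0.0106,0.0239,-0.001],"delta_rot": [0,0,0],"claw": 50},
    {"offset": [-0.0106,0.0239,-0.001],"delta_rot": [0,0,0],"claw": 50},
    {"offset": [-0.0106,0.0239,-0.001],"delta_rot": [0,0,0],"claw": 50},
    {"offset": [0,0,0],"delta_rot": [0,0,0],"claw": 50},
    {"offset": [0,0,0],"delta_rot": [0,0,0],"claw": 50}
  ]
}}

```text
time: 45.95
tcp_pos: [462.9, 259.9, 137.4]
ee_rot: [[1.0, -0.022, -0.002], [-0.022, -1.0, -0.002], [-0.002, 0.002, -1.0]]
contact_force: [1.4, -0.6, -0.0]
gripper_width: 0.498
```

```bash
python3 - <<'E'
from h import *
s=status.get_obs(); print(s['time'],s['tcp_pos'],s['q'].round(2))
c=camera("wrist");  cv2.imwrite("pics/w35.png",cv2.resize(c["image"][:,:,::-1],(768,576)))
print(proj(c,[462.6,262.5,80],"wrist")*1.5,proj(c,[462.6,262.5,50],"wrist")*1.5)
E
```

```text
45.95 [462.89325751 259.92718679 137.42789483] [ 0.45 -0.09  1.58 -0.    1.66  2.04]
[377.89396819 307.29222998] [378.49431249 289.17110498]
```

View pics/w35.png

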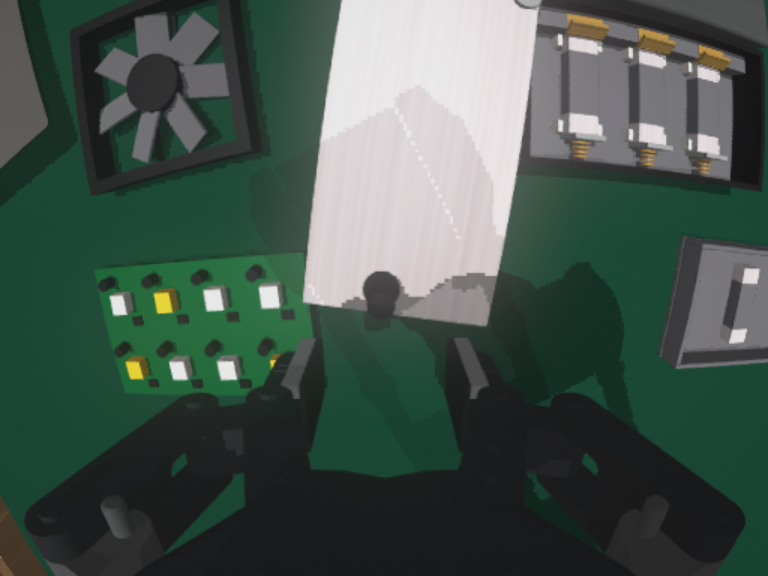

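Knob matches the prediction: its top is at (380,308). I'll grip it.

{"api": "step_arm", "payload": {
  "rows": [
    {"offset": [0,0.002,-0.015],"delta_rot": [0,0,0],"claw": 50},
    {"offset": [0,0,-0.016],"delta_rot": [0,0,0],"claw": 50},
    {"offset": [0,0,-0.016],"delta_rot": [0,0,0],"claw": 50},
    {"offset": [0,0,-0.016],"delta_rot": [0,0,0],"claw": 50},
    {"offset": [0,0,-0.012],"delta_rot": [0,0,0],"claw": 50},
    {"offset": [0,0,-0.004],"delta_rot": [0,0,0],"claw": 50},
    {"offset": [0,0,0],"delta_rot": [0,0,0],"claw": 5},
    {"offset": [0,0,0],"delta_rot": [0,0,0],"claw": 5},
    {"offset": [0,0,0],"delta_rot": [0,0,0],"claw": 5},
    {"offset": [0,0,0],"delta_rot": [0,0,0],"claw": 5},
    {"offset": [0,0,0],"delta_rot": [0,0,0],"claw": 5}
  ],
  "newtons": 25
}}

```text
time: 47.1
tcp_pos: [463.5, 262.5, 60.5]
ee_rot: [[1.0, -0.023, 0.001], [-0.023, -1.0, 0.001], [0.001, -0.001, -1.0]]
contact_force: [0.7, 0.6, 1.1]
gripper_width: 0.152
```

```bash
python3 - <<'E'
from h import *
s=status.get_obs(); print(s['time'],s['tcp_pos'],s['gripper_width'],s['contact_force'])
p=np.array([625.7,181]);k=s['tcp_pos'][:2];r=k-p;print(np.hypot(*r))
n=24;tot=1.62;pts=[]
for i in range(n+1):
    a=tot*i/n;R=np.array([[np.cos(a),-np.sin(a)],[np.sin(a),np.cos(a)]]);pts.append(p+R@r)
print((np.diff(pts,axis=0)/1000).round(4).tolist(),pts[-1],np.degrees(tot/n))
E
```

```text
47.1 [463.5203517  262.49141977  60.51623376] 0.1520232502621154 [0.67869818 0.64999888 1.11512831]
181.5023135363211
[[-0.0051, -0.0111], [-0.0044, -0.0114], [-0.0036, -0.0117], [-0.0028, -0.0119], [-0.002, -0.0121], [-0.0012, -0.0122], [-0.0003, -0.0122], [0.0005, -0.0122], [0.0013, -0.0122], [0.0021, -0.0121], [0.0029, -0.0119], [0.0037, -0.0117], [0.0045, -0.0114], [0.0053, -0.0111], [0.006, -0.0107], [0.0067, -0.0102], [0.0074, -0.0098], [0.008, -0.0092], [0.0086, -0.0087], [0.0092, -0.0081], [0.0097, -0.0074], [0.0102, -0.0068], [0.0106, -0.0061], [0.011, -0.0053]] [552.28382069  15.0085712 ] 3.867465117133057
```

{"api": "step_arm", "payload": {
  "rows": [
    {"offset": [-0.0051,-0.0111,0],"delta_rot": [0,0,3.87],"claw": 5},
    {"offset": [-0.0044,-0.0114,0],"delta_rot": [0,0,3.87],"claw": 5},
    {"offset": [-0.0036,-0.0117,0],"delta_rot": [0,0,3.87],"claw": 5},
    {"offset": [-0.0028,-0.0119,0],"delta_rot": [0,0,3.87],"claw": 5},
    {"offset": [-0.002,-0.0121,0],"delta_rot": [0,0,3.87],"claw": 5},
    {"offset": [-0.0012,-0.0122,0],"delta_rot": [0,0,3.87],"claw": 5},
    {"offset": [-0.0003,-0.0122,0],"delta_rot": [0,0,3.87],"claw": 5},
    {"offset": [0.0005,-0.0122,0],"delta_rot": [0,0,3.87],"claw": 5},
    {"offset": [0.0013,-0.0122,0],"delta_rot": [0,0,3.87],"claw": 5},
    {"offset": [0.0021,-0.0121,0],"delta_rot": [0,0,3.87],"claw": 5},
    {"offset": [0.0029,-0.0119,0],"delta_rot": [0,0,3.87],"claw": 5},
    {"offset": [0.0037,-0.0117,0],"delta_rot": [0,0,3.87],"claw": 5}
  ]
}}

```text
time: 48.3
tcp_pos: [454.6, 119.5, 60.5]
ee_rot: [[0.703, 0.711, 0.001], [0.711, -0.703, 0.001], [0.002, 0.0, -1.0]]
contact_force: [1.6, 1.5, -0.4]
gripper_width: 0.149
```

{"api": "step_arm", "payload": {
  "rows": [
    {"offset": [0.0045,-0.0114,0],"delta_rot": [0,0,3.87],"claw": 5},
    {"offset": [0.0053,-0.0111,0],"delta_rot": [0,0,3.87],"claw": 5},
    {"offset": [0.006,-0.0107,0],"delta_rot": [0,0,3.87],"claw": 5},
    {"offset": [0.0067,-0.0102,0],"delta_rot": [0,0,3.87],"claw": 5},
    {"offset": [0.0074,-0.0098,0],"delta_rot": [0,0,3.87],"claw": 5},
    {"offset": [0.008,-0.0092,0],"delta_rot": [0,0,3.87],"claw": 5},
    {"offset": [0.0086,-0.0087,0],"delta_rot": [0,0,3.87],"claw": 5},
    {"offset": [0.0092,-0.0081,0],"delta_rot": [0,0,3.87],"claw": 5},
    {"offset": [0.0097,-0.0074,0],"delta_rot": [0,0,3.87],"claw": 5},
    {"offset": [0.0102,-0.0068,0],"delta_rot": [0,0,3.87],"claw": 5},
    {"offset": [0.0106,-0.0061,0],"delta_rot": [0,0,3.87],"claw": 5},
    {"offset": [0.011,-0.0053,0],"delta_rot": [0,0,3.87],"claw": 5}
  ]
}}

```text
time: 49.5
tcp_pos: [552.2, 15.3, 60.5]
ee_rot: [[-0.031, 1.0, 0.001], [1.0, 0.031, 0.001], [0.001, 0.001, -1.0]]
contact_force: [0.2, 3.9, 1.8]
gripper_width: 0.156
```

```bash
python3 - <<'E'
from h import *
s=status.get_obs(); print(s['time'],s['tcp_pos'],s['gripper_width'],s['contact_force'])
c=camera("top");  crop(c,180,105,310,260,4,"pics/t36.png")
E
```

```text
49.5 [552.23695293  15.2818114   60.50148206] 0.15568157177571484 [0.18421187 3.92254138 1.80902346]
```

View pics/t36.png

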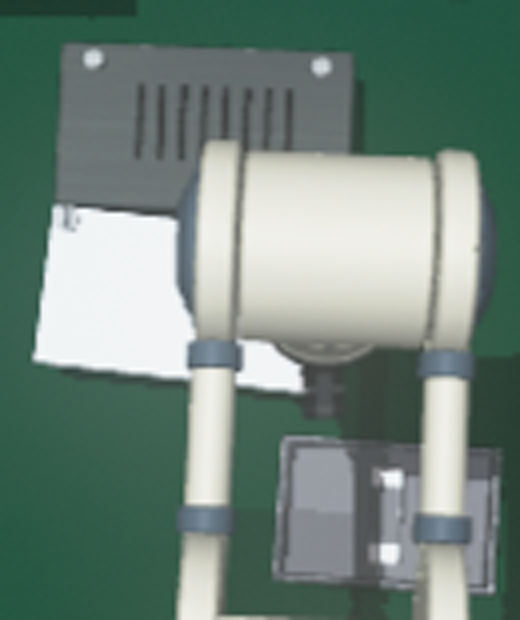

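{"api": "step_arm", "payload": {
  "rows": [
    {"offset": [0.0028,-0.0012,0],"delta_rot": [0,0,0.9],"claw": 5},
    {"offset": [0.0028,-0.0012,0],"delta_rot": [0,0,0.9],"claw": 5},
    {"offset": [0.0028,-0.0011,0],"delta_rot": [0,0,0.9],"claw": 5},
    {"offset": [0,0,0],"delta_rot": [0,0,0],"claw": 5}
  ]
}}

```text
time: 49.95
tcp_pos: [560.5, 11.9, 60.4]
ee_rot: [[-0.075, 0.997, 0.002], [0.997, 0.075, 0.001], [0.001, 0.002, -1.0]]
contact_force: [1.5, 4.7, 3.9]
gripper_width: 0.152
```

{"api": "step_arm", "payload": {
  "rows": [
    {"offset": [0.0018,-0.0007,0],"delta_rot": [0,0,0.6],"claw": 5},
    {"offset": [0,0,0],"delta_rot": [0,0,0],"claw": 5}
  ]
}}

```text
time: 50.15
tcp_pos: [562.2, 11.3, 60.5]
ee_rot: [[-0.086, 0.996, 0.002], [0.996, 0.086, 0.001], [0.001, 0.002, -1.0]]
contact_force: [2.1, 5.6, 3.8]
gripper_width: 0.148
```

{"api": "step_arm", "payload": {
  "rows": [
    {"offset": [0.0018,-0.0007,0],"delta_rot": [0,0,0.6],"claw": 5},
    {"offset": [0,0,0],"delta_rot": [0,0,0],"claw": 5}
  ]
}}

```text
time: 50.35
tcp_pos: [563.9, 10.6, 60.4]
ee_rot: [[-0.096, 0.995, 0.002], [0.995, 0.096, 0.001], [0.001, 0.002, -1.0]]
contact_force: [1.7, 5.0, 4.2]
gripper_width: 0.15
```

{"api": "step_arm", "payload": {
  "rows": [
    {"offset": [0.0018,-0.0006,0],"delta_rot": [0,0,0.6],"claw": 5},
    {"offset": [0,0,0],"delta_rot": [0,0,0],"claw": 5}
  ]
}}

```text
time: 50.55
tcp_pos: [565.4, 10.1, 60.4]
ee_rot: [[-0.107, 0.994, 0.001], [0.994, 0.107, 0.001], [0.001, 0.001, -1.0]]
contact_force: [0.6, 4.2, 4.0]
gripper_width: 0.149
```

{"api": "step_arm", "payload": {
  "rows": [
    {"offset": [0.0018,-0.0006,0],"delta_rot": [0,0,0.6],"claw": 5},
    {"offset": [0,0,0],"delta_rot": [0,0,0],"claw": 5}
  ]
}}

```text
time: 50.75
tcp_pos: [565.5, 10.0, 60.4]
ee_rot: [[-0.117, 0.993, -0.003], [0.993, 0.117, 0.002], [0.003, -0.003, -1.0]]
contact_force: [-6.6, 7.4, 7.7]
gripper_width: 0.15
```

```bash
python3 - <<'E'
from h import *
c=camera("top");  crop(c,180,105,310,260,4,"pics/t37.png")
c=camera("side");  crop(c,200,110,350,230,5,"pics/s37.png")
E
```

```text
(no output)
```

View pics/t37.png

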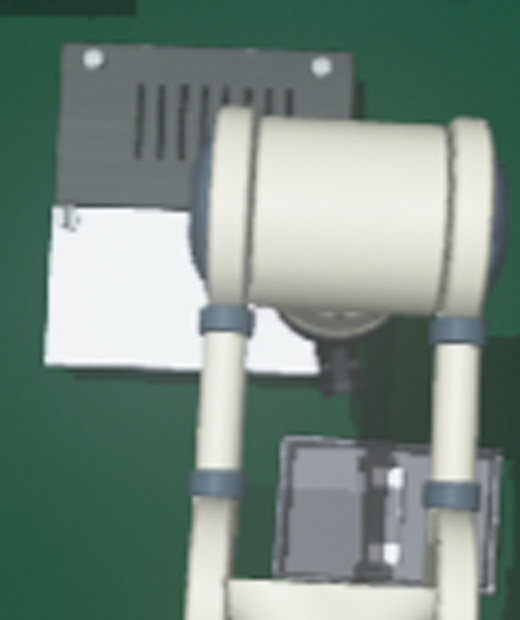

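Force rose to -6.6 N and the knob stopped moving, so the cover is at its shut stop. I'll release and retreat.

{"api": "step_arm", "payload": {
  "rows": [
    {"offset": [0,0,0],"delta_rot": [0,0,0],"claw": 50},
    {"offset": [0,0,0],"delta_rot": [0,0,0],"claw": 50},
    {"offset": [0,0,0],"delta_rot": [0,0,0],"claw": 50},
    {"offset": [0,0,0.02],"delta_rot": [0,0,0],"claw": 50},
    {"offset": [0,0,0.03],"delta_rot": [0,0,0],"claw": 50},
    {"offset": [0,0,0.04],"delta_rot": [0,0,0],"claw": 50},
    {"offset": [-0.02,0,0.04],"delta_rot": [0,0,0],"claw": 50},
    {"offset": [-0.03,0.03,0.03],"delta_rot": [0,0,0],"claw": 50},
    {"offset": [-0.03,0.04,0.02],"delta_rot": [0,0,0],"claw": 50},
    {"offset": [-0.03,0.04,0],"delta_rot": [0,0,0],"claw": 50},
    {"offset": [-0.03,0.04,0],"delta_rot": [0,0,0],"claw": 50},
    {"offset": [-0.03,0.04,0],"delta_rot": [0,0,0],"claw": 50}
  ]
}}

```text
time: 52.05
tcp_pos: [399.1, 195.4, 237.2]
ee_rot: [[-0.115, 0.993, 0.001], [0.993, 0.115, -0.0], [-0.0, 0.001, -1.0]]
contact_force: [1.0, 0.2, 0.2]
gripper_width: 0.498
```

{"api": "step_arm", "payload": {
  "rows": [
    {"offset": [-0.02,0.04,0],"delta_rot": [0,0,0],"claw": 50},
    {"offset": [-0.02,0.04,0],"delta_rot": [0,0,0],"claw": 50},
    {"offset": [-0.02,0.04,0],"delta_rot": [0,0,0],"claw": 50},
    {"offset": [-0.02,0.04,0],"delta_rot": [0,0,0],"claw": 50},
    {"offset": [0,0,0],"delta_rot": [0,0,0],"claw": 50},
    {"offset": [0,0,0],"delta_rot": [0,0,0],"claw": 50},
    {"offset": [0,0,0],"delta_rot": [0,0,0],"claw": 50}
  ]
}}

```text
time: 52.75
tcp_pos: [320.8, 353.9, 237.0]
ee_rot: [[-0.115, 0.993, 0.0], [0.993, 0.115, -0.001], [-0.001, 0.0, -1.0]]
contact_force: [-0.2, -0.6, -0.2]
gripper_width: 0.499
```

```bash
python3 - <<'E'
from h import *
s=status.get_obs(); print(s['time'],s['tcp_pos'],s['contact_force'])
c=camera("top"); cv2.imwrite("pics/t38.png",cv2.resize(c["image"][:,:,::-1],(768,576)));crop(c,180,105,310,260,4,"pics/t38c.png")
E
```

```text
52.75 [320.78453924 353.93568369 237.00362955] [-0.20076235 -0.6107539  -0.20034907]
```

View pics/t38.png

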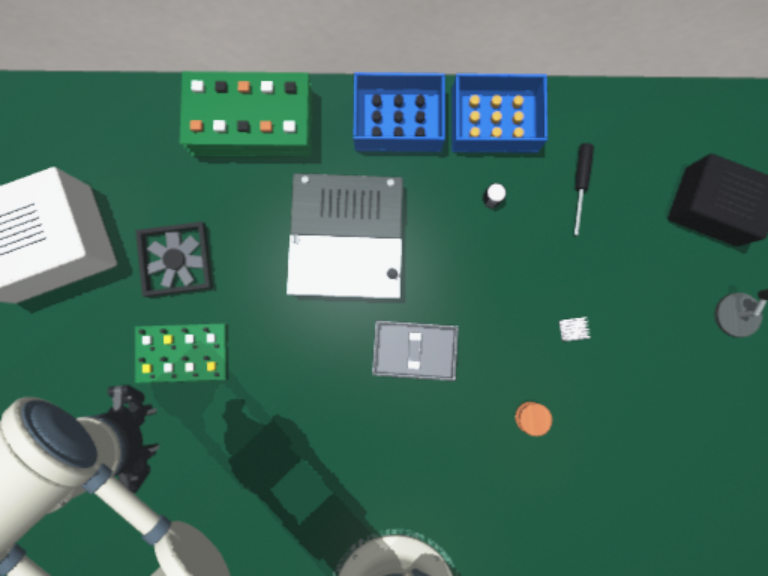

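View pics/t38c.png

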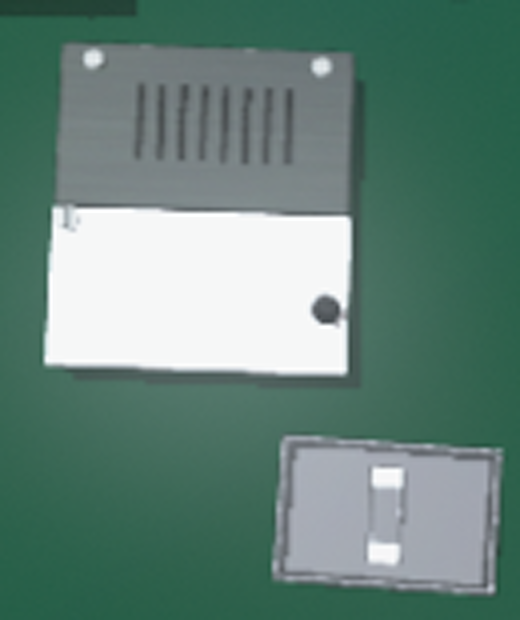

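The cover is flush with the housing, the spent cell is in the tray, and the bystanders are unmoved. Handing in.

```bash
python3 -c "
from rig import job
print(job.sign_off())"
```

```text
the job is handed in; nothing more can be done
None
```

I finished the job and handed it in at about 53 s of the 210 s allowed; the hand-in gave no verdict.

- **Cover opened:** I swivelled it to about 1.67 rad.
- **Spent cell:** only one was present, in the right bay. I took it out and laid it flat in the tray.
- **Fresh cells:** all three are in the bays, one each. My last wrist image before closing showed each cell under its brass lip with the spring plate against it. All three spring ends measured 32.6–32.8 mm from the bay point, against 32 mm expected; being the same in all three bays, the difference is probably my bay estimate.
- **Cover shut:** I closed it until the knob stopped and the force rose to about 7 N. The final top view shows it flush with the housing.
- **Other things:** the final top view shows the spent cell still in the tray and no visible movement of the bystanders. The robot is clear of everything.

Nothing failed. One grip on a fresh cell was shallow, so I redid it 3–4 mm lower. I noticed no knocked cell and no slackened grip.

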